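# Clamp a chair leg in a jig with a left-hand screw and a hinge pin

## Task

Clamp the chair leg that lies in the green jig. The red wing screw on the swinging steel bridge has a left-hand thread and is run down too far: back it off (clockwise seen from above) until its foot is well clear above the height of the leg, swing the bridge shut over the leg to its stop, push the yellow-headed pin fully home through the bridge's eye and the post's eye, and only then screw the foot down (anticlockwise) firmly onto the leg and let go. Leave the leg lying in its cradle and do not disturb the other things on the bench.

Things in the scene. Friction and masses are not known exactly. Their poses are not given: they have to be found in the camera images.
- cradle (a point): fixed point of the green clamping jig (base 150 x 230 x 15 mm, fixed to the bench), on the jig's centre line at the height of the cradle cheeks' tops, 45 mm above the bench. Jig x axis: along the lying leg; jig y: from the pin post (85 mm at -y) to the hinge post (85 mm at +y); z up. The bridge's upright hinge axis is at jig y = +85 mm, x = 0.
- post_eye (a point): centre of the mouth of the hole in the jig's square pin post (40 x 40 mm), at the post's top, 82 mm above the bench; hole 15 mm wide, straight down 45 mm, chamfered mouth. Axes as the jig's.
- bridge_eye (a point): centre of the top of the hole (15 mm, through, chamfered) in the bridge's free end, 104 mm above the bench, 170 mm from the hinge axis; it is straight over the post's eye when the bridge is shut. The bridge is a level steel bar 24 mm wide, its eye end 36 x 36 mm, from 84 to 104 mm above the bench. The frame's y axis points along the bar to the hinge axis, z up.
- bridge (a joint): angle of the bridge about the upright hinge, rad: 0 = shut, against its stop, lying across the leg; grows as the bridge opens towards the robot, clockwise seen from above (to 1.6). It stays where it is left; friction 0.25 N m. It can be swung by holding the wing knob, turning the hand with the bridge so that the screw does not turn, or by pushing the bar.
- knob (a joint): turn of the wing screw relative to the bridge, rad: 0 = run fully down; grows clockwise seen from above, which loosens it: LEFT-HAND thread, the foot and knob rise 5.73 mm per rad (to 3.4 rad). Turning it anticlockwise runs the foot down. Over the leg, the foot just touches the leg's top at about 2.0 rad; 2.5 rad clears it by 3 mm. It stays where it is left; friction 0.15 N m, so pressing the leg with 20 N takes about 0.27 N m.
- knob_grip (a point): middle of the red wing of the screw's knob, on the screw's upright axis, 85 mm from the hinge axis. The wing is 74 mm long along this frame's x axis, 15 mm thick along y, 30 mm high (14 mm above to 16 mm below this point), on a black hub 34 mm wide and 12 mm high. This point lies 134 mm above the bench at knob = 0, and rises as it is loosened (wing top then up to 168 mm: carry the pin clear of it).
- foot: black round foot of the screw, 24 mm wide, 8 mm thick, below the bridge; origin at the centre of its underside, 53.5 mm above the bench at knob = 0. It moves up and down with the knob but does not turn on the leg.
- leg: short dark wooden chair leg, a 40 x 40 x 120 mm block with turned ends (183 mm over all), 0.2 kg, lying loose between the cork cheeks of the cradle, its long axis along its x; origin at the centre of its underside, 25 mm above the bench; its top is 65 mm above the bench.
- pin_grip (a point): middle (of the holding part) of the pin's yellow head. The pin stands upright with its head up, loose, in a wooden block. Head: cylinder 24 mm wide, from 25 mm below this point to 19 mm above it. Below it the brass shank, 12 mm wide, 55 mm long, tapered over the last 9 mm to a 6 mm tip; tip 80 mm below this point. Fully home in the jig, the head sits on the bridge, this point 129 mm above the bench. 0.1 kg.
- pin_collar (a point): centre of the underside of the pin's yellow head, 25 mm below pin_grip and 55 mm above the tip; z along the pin, towards the head.
- block_hole0 (a point): centre of the mouth of the 15 mm wide, 38 mm deep hole in the pin's wooden block (90 x 90 x 50 mm, fixed), 50 mm above the bench. The pin stands in it with its head's underside 17 mm above this point. The block is left or right of the jig.
- glue: bystander: white jar with a red cap, 72 mm wide, 100 mm high; it stands on the other side of the jig from the pin's block.
- mallet: bystander: hammer lying beyond the jig's left side.
- driver: bystander: screwdriver lying beyond the jig's right side.
- brush: bystander: brush lying to the left.
- spare_leg: bystander: lighter chair leg lying on the bench beyond the jig.
Not all that is in view belongs to the job. There is more than one size of the part that bears pin_grip; the job needs the smaller.

How it is judged:
On the way, in this order (a step that is already met when the one before it is completed fails the run):
1. the left-hand screw is backed off clockwise, bridge still open, until the foot is above the leg's height (value of joint knob above 2.2 rad and value of joint bridge above 0.7 rad), for 0.1 s.
2. the bridge is swung shut over the leg, the foot clear of the leg (value of joint bridge below 0.04 rad and contact force between foot and leg below 1 N), for 0.2 s.
3. the pin is home through both eyes, before the foot presses on the leg (horizontal distance between pin_collar and post_eye below 0.005 m and z of pin_collar in the frame of post_eye below 0.026 m and angle between pin_collar's own z axis and vertical below 0.1 rad and contact force between foot and leg below 1 N), for 0.2 s.
4. the foot is screwed down onto the leg with at least 10 N (contact force between foot and leg above 10 N), for 0.2 s.
At the end, for the whole second after the job is handed in: The bridge is shut (within 0.04 rad), the pin stands in both eyes with its head within 4 mm of the bridge, upright, the leg lies down in the cradle within 30 mm of its middle, and the foot presses on the leg with more than 8 N, everything released and at rest (contact force between foot and leg above 8 N and value of joint bridge below 0.04 rad and horizontal distance between pin_collar and post_eye below 0.005 m and z of pin_collar in the frame of post_eye below 0.026 m and angle between pin_collar's own z axis and vertical below 0.1 rad and z of leg in the frame of cradle below -0.015 m and horizontal distance between leg and cradle below 0.03 m and linear speed of each of pin, leg below 0.02 m/s); the robot touches nothing.
It fails at once if a bystander is moved by more than 30 mm (distance of any of glue, mallet, driver, brush, spare_leg from where it was at the start of the episode above 0.03 m).
It fails at once if the leg is lifted out of or knocked off the cradle (z of leg in the frame of cradle above 0.005 m or distance of leg from where it was at the start of the episode above 0.05 m).
It also fails if it takes over 72 s, if anything falls off the work surface, if the arm or the gripper's body presses on something with over 40 N, if the wrist force passes 120 N, or if a joint passes its speed limit or range.

## Robot

A 6-joint arm with a two-finger parallel gripper is mounted at the origin on the work surface. World frame = base frame: x ahead of the robot, y to its left, z up, the work surface at z = 0. Lengths are in m, angles in rad, forces in N, time in s.
With the tool pointing down it reaches from about 0.3 to 0.85 m from the base axis. Payload 5.4 kg.
Tool frame: the origin (TCP) lies at the very end of the fingers, on their centre line; the grasp point (between the pads) lies bot.hold_point_z behind it (bot.hold_point_z is the distance from the TCP to the grasp point, in m); z points along the fingers, y is the direction in which the jaws open and shut (so a half turn about z gives the same grasp; the last joint's range is limited). The gripper opens to 85 mm and grips with 20 to 120 N. Pads are 22 mm wide; open, the fingers measure 114 mm over their backs; the gripper's body (76 mm by 85 mm) begins 54 mm behind the grasp point. The pads swing forward as they close: fully open they stand 13 mm farther back than shut.
Start: joints at [-0.21, 0.158, 1.597, -0, 1.386, -0.21], TCP at [0.575, -0, 0.231] pointing down, gripper open.
Joint ranges: [-2.91, 2.91], [-0.94, 2.29], [0.18, 2.7], [-1.29, 4.43], [0.17, 2.64], [-3, 3]. Speed limits (rad/s): [2.57, 2.57, 3.14, 3.14, 3.14, 3.14].

## Interface

Orientations are given as a 3x3 rotation matrix whose columns are the frame's x, y, z axes.
In Python, from plant import bot gives the robot as it stands.
- The arm moves only by the shell command python3 -m pendant 'ROWS' [FORCE]. ROWS is JSON, a list of rows, each a list of 3 entries, a list of its own where there are three numbers: the turn, a rotation vector about the tool's x, y, z in degrees, then the shift along the tool's x, y, z in mm, then the finger opening in mm, from 0 to 85.4. In form: [[[wx, wy, wz], [tx, ty, tz], hand], ...]. A call has 1 to 20 rows; each row shifts and turns the commanded pose from where the row before left it, along the tool's axes as they then stand; what a row does not reach is not made up. A row lasts 1/12 s, in which the tool goes at most 41.7 mm and 7.16 degrees, less where a joint would pass 70% of its speed; a pose out of reach is approached as far as the arm can. A call is refused whole if a number of a shift passes 41.7 or a number of a turn 7.16, either way. A call with a gripper value outside its range is refused whole. The fingers move at their own pace and stop on an object; FORCE is the grip in N (left out, the last holds). Time passes only in rows, so rows that do not move let the fingers close. It gives the time, the measured TCP pose, the force and the opening at its end, in the units of the state.
- bot.state(): the state, without advancing time (a new reading comes with each control period).
- bot.snapshot(name): name is "scene" or "side" or "wrist"; returns a dict with "pixels" (480x640x3 uint8, red, green, blue), "depth" (480x640 float32, m along the optical axis (not along the pixel's ray), 0 where there is no reading), "mtx" (3x3 intrinsics, pixels), "pose" (4x4, takes a point from camera to world coordinates). Camera axes: x right, y down, z forward; pixel columns grow to the right and rows downward; lengths in m; the calibration is good to about 2 mm. A picture is of the moment at which its call begins.
- bot.sign_off(): hands the job in, once; it reports no verdict.
The state is a dict: "t": time; "joint_positions": joint angles; "joint_vel": joint speeds; "joint_efforts": joint torques, N m; "tcp_pos": TCP position; "tool_rot": TCP orientation; "wrist_force": force on the tool from outside, world axes, zero at the start; "moment": the same for the moment, N m; "gripper_width": finger opening in m.
Only numpy, scipy, OpenCV 4.12 (cv2) and the standard library are available. Lean on these libraries where they do the work, as an engineer would, in place of code of your own. Each camera call takes 0.05 s, during which the arm holds its last target.

## Working session

There is one attempt and no reset: what is moved stays moved. The work goes in short steps, Python scripts to look and compute and a shell command to move; the robot and the scene stay as the last step left them, time stands still between calls to the robot, and variables do not carry over. Pictures are saved under pics/ and viewed, and the job is handed in when it is done.

```bash
mkdir -p pics; ls
python3 - <<'E'
from plant import bot
import cv2,numpy as np
for n in ["scene","side","wrist"]:
    s=bot.snapshot(n); cv2.imwrite(f"pics/{n}0.png",s["pixels"][:,:,::-1]); np.savez(f"pics/{n}0.npz",**s)
    print(n,s["mtx"].round(1).tolist(),s["pose"].round(3).tolist())
print(bot.state(),bot.hold_point_z)
E
```

```text
pics
scene [[449.3, 0.0, 324.9], [0.0, 449.3, 242.0], [0.0, 0.0, 1.0]] [[0.831, 0.443, -0.336, 1.025], [0.556, -0.658, 0.508, -0.543], [0.005, -0.609, -0.793, 0.988], [0.0, 0.0, 0.0, 1.0]]
side [[537.4, 0.0, 328.5], [0.0, 537.4, 240.9], [0.0, 0.0, 1.0]] [[-0.689, -0.424, 0.588, -0.163], [-0.725, 0.401, -0.56, 0.786], [0.001, -0.812, -0.584, 0.881], [0.0, 0.0, 0.0, 1.0]]
wrist [[353.2, 0.0, 325.2], [0.0, 353.2, 239.9], [0.0, 0.0, 1.0]] [[1.0, 0.001, -0.001, 0.575], [0.001, -0.95, -0.313, 0.082], [-0.001, 0.313, -0.95, 0.372], [0.0, 0.0, 0.0, 1.0]]
{'t': 0.15, 'joint_positions': array([-2.10082713e-01,  1.58909364e-01,  1.59791173e+00, -7.10106650e-06,
        1.38621005e+00, -2.10113525e-01]), 'joint_vel': array([ 1.24352439e-04, -1.52454688e-03, -4.37829658e-03,  1.93496151e-04,
        5.14873386e-04,  1.15753205e-05]), 'joint_efforts': array([-2.14565043e-04, -3.96382570e+01, -3.31784391e+01, -3.73612720e-04,
        5.52137004e-03,  3.93964319e-05]), 'tcp_pos': array([5.74547224e-01, 8.31619633e-05, 2.30555878e-01]), 'tool_rot': array([[-3.19139506e-05,  9.99999008e-01, -1.40831838e-03],
       [ 9.99999957e-01,  3.23268394e-05,  2.93156842e-04],
       [ 2.93202078e-04, -1.40830897e-03, -9.99998965e-01]]), 'wrist_force': array([-0.26510779, -0.00176247, -0.02124288]), 'moment': array([0.02151634, 0.03047937, 0.0367842 ]), 'gripper_width': 0.08564046639775166} 0.0187
```

View pics/scene0.png

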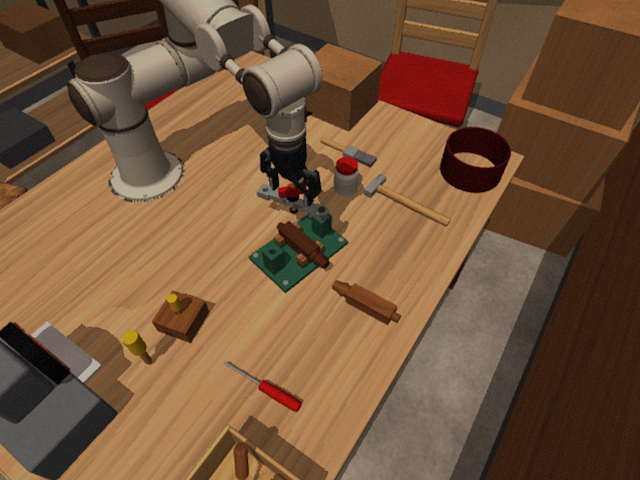

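View pics/side0.png

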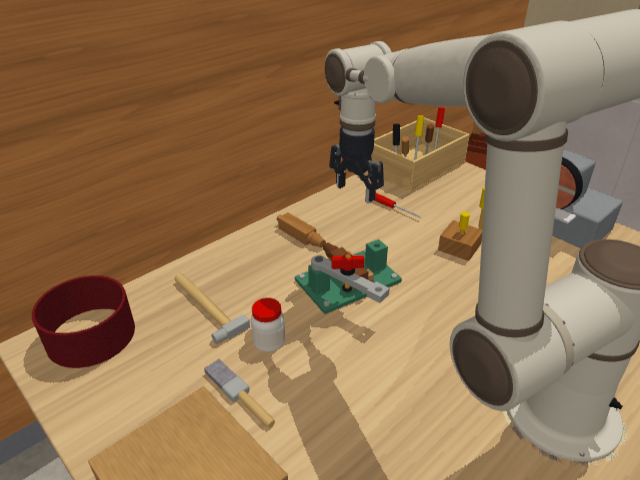

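View pics/wrist0.png

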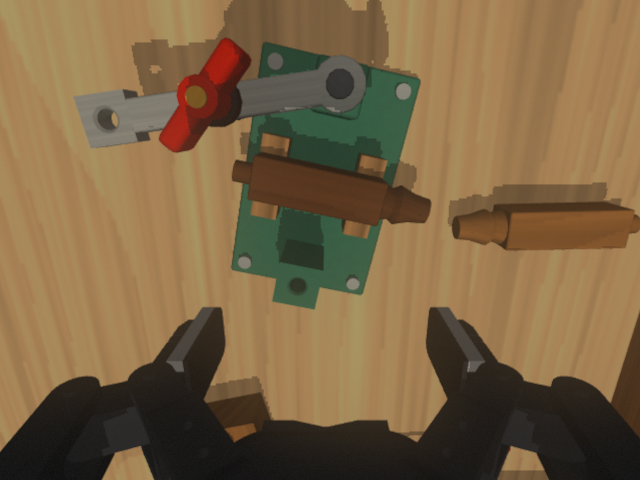

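```bash
cat > h.py <<'E'
import numpy as np,cv2
def ray(s,u,v,z):
    d=np.linalg.inv(s["mtx"])@[u,v,1]; d=s["pose"][:3,:3]@d; o=s["pose"][:3,3]
    return o+d*(z-o[2])/d[2]
def cloud(s):
    v,u=np.mgrid[:480,:640]; d=s["depth"]; K=s["mtx"]
    p=np.stack([(u-K[0,2])/K[0,0]*d,(v-K[1,2])/K[1,1]*d,d],-1)
    return p@s["pose"][:3,:3].T+s["pose"][:3,3]
def mask(s,col):
    h=cv2.cvtColor(s["pixels"],cv2.COLOR_RGB2HSV); H,S,V=[h[...,i].astype(int) for i in range(3)]
    if col=="red": return ((H<8)|(H>172))&(S>170)&(V>60)
    if col=="yellow": return (abs(H-27)<5)&(S>170)&(V>70)
E
python3 - <<'E'
from h import *
W=dict(np.load("pics/wrist0.npz")); C=cloud(W)
print("hinge",ray(W,341,83,.104),C[83,341]); 
print("eye",ray(W,107,118,.104),C[100,85],C[118,107])
print("post",ray(W,297,285,.082),C[300,310],C[300,282])
m=mask(W,"red"); P=C[m]; print(m.sum(),np.percentile(P[:,2],[1,10,50,80,90,99]))
zt=np.percentile(P[:,2],95); T=P[(P[:,2]>zt-.006)]; print(len(T)); c=T.mean(0);print(c)
(rc,sz,an)=cv2.minAreaRect((T[:,:2]*1000).astype(np.float32)); print(rc,sz,an)
for n in ["scene","side"]:
    S=dict(np.load(f"pics/{n}0.npz")); C=cloud(S); m=mask(S,"yellow").astype(np.uint8)
    k,l,st,ce=cv2.connectedComponentsWithStats(m)
    for i in range(1,k):
        if st[i,4]>30:
            Q=C[l==i]; print(n,st[i],ce[i].round(1),np.percentile(Q,5,0).round(3),np.percentile(Q,95,0).round(3),np.median(Q,0).round(3))
E
python3 - <<'E'
import cv2
a=cv2.imread("pics/scene0.png")[270:390,80:240]; cv2.imwrite("pics/c1.png",cv2.resize(a,None,fx=4,fy=4))
E
```

```text
hinge [0.58565424 0.10920385 0.104     ] [0.5855123  0.10884833 0.10754071]
eye [0.41793566 0.08598766 0.104     ] [0.40307165 0.09816624 0.10147292] [0.40900568 0.08619875 0.08874382]
post [ 0.5492978  -0.05614985  0.082     ] [ 0.560832   -0.07140803  0.08168247] [ 0.5349584  -0.07215785  0.08033275]
4072 [0.12876763 0.13993466 0.15136679 0.15252255 0.15298799 0.15404442]
3369
[0.50310399 0.09801082 0.15238182]
(567.6087646484375, 62.685577392578125) (72.91126251220703, 176.97923278808594) 62.94707107543945
scene [167 294  10   9  67] [171.6 298.3] [ 0.448 -0.314  0.109] [ 0.465 -0.296  0.114] [ 0.457 -0.306  0.111]
scene [123 331  15  14 157] [129.7 337.1] [ 0.456 -0.438  0.134] [ 0.481 -0.414  0.138] [ 0.469 -0.426  0.136]
side [415 115   9  22 147] [419.  125.3] [ 0.856 -0.638  0.104] [ 0.884 -0.605  0.163] [ 0.868 -0.619  0.133]
side [479 187   6  22  61] [482.  198.7] [ 0.466 -0.414  0.079] [ 0.479 -0.405  0.135] [ 0.473 -0.409  0.103]
side [459 212  11  18 145] [463.8 220.3] [ 0.446 -0.309  0.069] [ 0.463 -0.29   0.112] [ 0.452 -0.296  0.094]
```

View pics/c1.png

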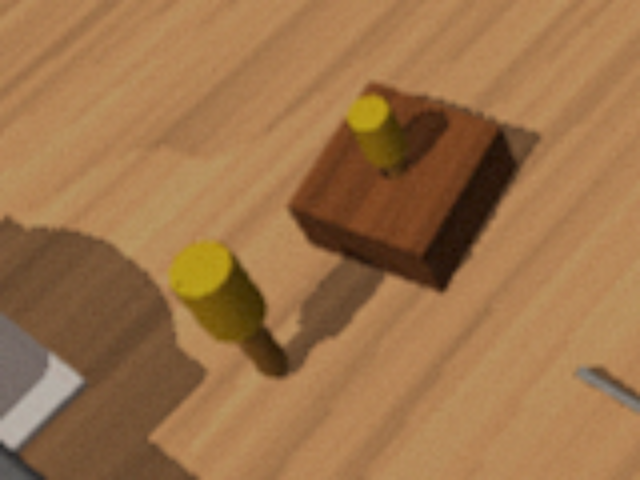

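Run:
```python
from h import *
W=dict(np.load("pics/wrist0.npz")); C=cloud(W); m=mask(W,"red")
P=C[m]; P=P[(P[:,2]>.147)&(np.hypot(P[:,0]-.502,P[:,1]-.098)<.05)]
print(len(P),np.percentile(P[:,2],[5,50,95]),P.mean(0))
(rc,sz,an)=cv2.minAreaRect((P[:,:2]*1000).astype(np.float32)); print(rc,sz,an)
u,s,vt=np.linalg.svd(P[:,:2]-P[:,:2].mean(0),full_matrices=False); print(np.degrees(np.arctan2(vt[0,1],vt[0,0])))
```

```text
3371 [0.14894044 0.15168313 0.15339448] [0.50285954 0.0981128  0.15153506]
(500.7003479003906, 96.6676254272461) (73.45489501953125, 24.04785919189453) 50.32176971435547
-129.46104426636094
```

```bash
python3 -m pendant '[[[0,0,6.6],[24,-18,0],85],[[0,0,0],[24.5,-18.5,0],85],[[0,0,0],[0,0,0],85]]'; python3 -m pendant '[[[0,0,6.6],[0,0,0],85],[[0,0,6.6],[0,0,0],85],[[0,0,6.6],[0,0,0],85],[[0,0,6.6],[0,0,0],85],[[0,0,6.6],[0,0,0],85],[[0,0,0],[0,0,0],85]]'
python3 - <<'E'
from plant import bot
import numpy as np
s=bot.state(); R=s["tool_rot"]; print(np.degrees(np.arctan2(R[1,0],R[0,0])),R.T@(np.array([.5010,.0969,.170])-s["tcp_pos"])*1000,s["joint_positions"])
E
```

```text
t: 0.4
tcp_pos: [0.539, 0.054, 0.2307]
tool_rot: [[0.112, 0.994, -0.003], [0.994, -0.112, 0.002], [0.002, -0.003, -1.0]]
wrist_force: [-1.2, -0.4, 0.0]
gripper_width: 0.0848
t: 0.9
tcp_pos: [0.5414, 0.0502, 0.231]
tool_rot: [[0.639, 0.769, -0.0], [0.769, -0.639, -0.0], [-0.0, -0.0, -1.0]]
wrist_force: [0.1, 0.1, 0.8]
gripper_width: 0.0852
50.25124313202968 [ 10.07778517 -60.91469405  61.02583547] [-1.29790256e-01  7.82003390e-02  1.68506107e+00 -1.40971443e-04
  1.37877750e+00  5.63983412e-01]
```

```bash
python3 -m pendant '[[[0,0,0],[3.3,-20.3,14],85],[[0,0,0],[3.4,-20.3,14],85],[[0,0,0],[3.4,-20.3,14],85],[[0,0,0],[0,0,0],85],[[0,0,0],[0,0,0],85]]'
python3 - <<'E'
from plant import bot
import numpy as np
from h import *
s=bot.state(); R=s["tool_rot"]; print(np.degrees(np.arctan2(R[1,0],R[0,0])),R.T@(np.array([.5010,.0969,.127])-s["tcp_pos"])*1000,s["joint_positions"])
s=bot.snapshot("wrist"); cv2.imwrite("pics/w1.png",s["pixels"][:,:,::-1])
C=cloud(s);m=mask(s,"red");P=C[m]; P=P[(P[:,2]>.147)&(np.hypot(P[:,0]-.502,P[:,1]-.098)<.05)]
(rc,sz,an)=cv2.minAreaRect((P[:,:2]*1000).astype(np.float32)); print(rc,sz,an,P.mean(0))
E
```

```text
t: 1.32
tcp_pos: [0.5001, 0.0974, 0.1884]
tool_rot: [[0.634, 0.773, -0.002], [0.773, -0.634, -0.0], [-0.001, -0.001, -1.0]]
wrist_force: [-0.6, -0.2, 0.9]
gripper_width: 0.0853
50.628599859073944 [ 0.31133569  1.0988732  61.43007093] [-4.51051531e-02  2.65072212e-02  1.82519225e+00 -2.83062200e-04
  1.29172160e+00  6.42134488e-01]
(501.1689453125, 97.52001953125) (73.04647064208984, 23.702041625976562) 58.64300537109375 [0.50337324 0.09995838 0.15151797]
```

View pics/w1.png

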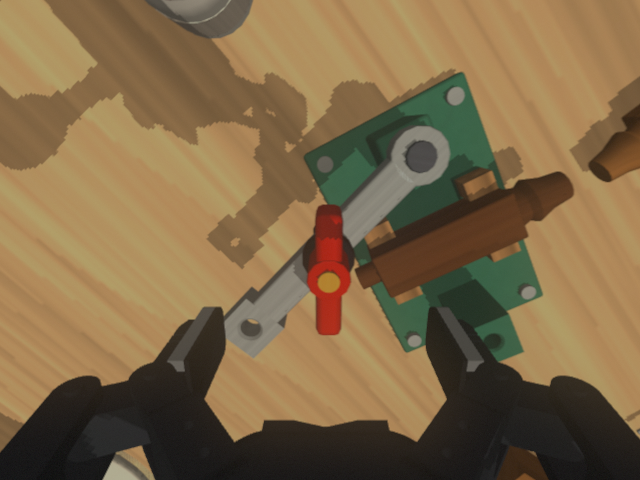

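The red wing is upright in the image at column 328, midway between the jaws (about 222 and 428). It is aligned, so I'll descend and grip.

```bash
python3 -m pendant '[[[0,0,0],[0,0.5,30],85],[[0,0,0],[0,0.5,30],85],[[0,0,0],[0,0,1],85],[[0,0,0],[0,0,0],8],[[0,0,0],[0,0,0],8],[[0,0,0],[0,0,0],8],[[0,0,0],[0,0,0],8],[[0,0,0],[0,0,0],8],[[0,0,0],[0,0,0],8],[[0,0,0],[0,0,0],8]]' 60
python3 - <<'E'
from plant import bot
import numpy as np
from h import *
s=bot.state(); print(s["moment"],s["joint_positions"][5])
s=bot.snapshot("wrist"); cv2.imwrite("pics/w2.png",s["pixels"][:,:,::-1])
E
```

```text
t: 2.2
tcp_pos: [0.5019, 0.0966, 0.1296]
tool_rot: [[0.637, 0.771, 0.0], [0.771, -0.637, 0.0], [0.0, 0.0, -1.0]]
wrist_force: [-3.8, -0.0, 5.9]
gripper_width: 0.014
[0.04411619 0.59376483 0.16507206] 0.643660994334937
```

View pics/w2.png

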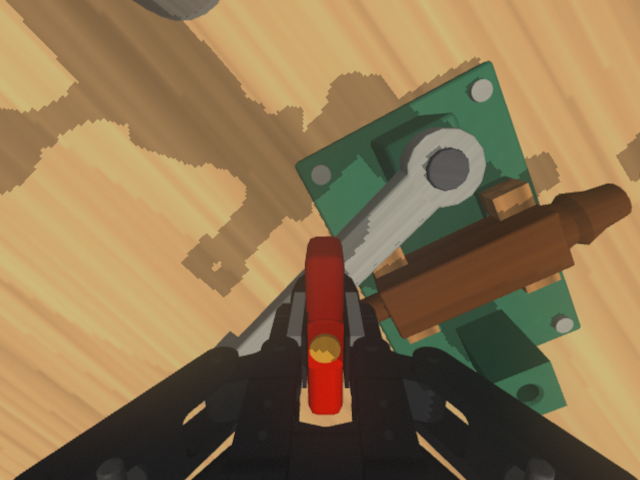

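The wing is gripped, with the grey pads on both sides at rows 290–400. Next is turning it clockwise while rising.

```bash
python3 -m pendant '[[[0,0,7],[0,0,-0.7],8],[[0,0,7],[0,0,-0.7],8],[[0,0,7],[0,0,-0.7],8],[[0,0,7],[0,0,-0.7],8],[[0,0,7],[0,0,-0.7],8],[[0,0,7],[0,0,-0.7],8],[[0,0,0],[0,0,0],8]]'
python3 - <<'E'
from plant import bot
s=bot.state(); print(s["moment"],s["joint_positions"])
E
```

```text
t: 2.83
tcp_pos: [0.5024, 0.0962, 0.1338]
tool_rot: [[0.99, 0.143, 0.002], [0.143, -0.99, -0.001], [0.002, 0.001, -1.0]]
wrist_force: [-1.1, -0.9, 5.3]
gripper_width: 0.0137
[-0.27501351  0.24509085 -0.03732777] [-4.70765701e-02  9.23410849e-02  1.87149262e+00 -6.44284548e-04
  1.17588287e+00  1.38011294e+00]
```

```bash
python3 -m pendant '[[[0,0,7],[0,0,-0.7],8],[[0,0,7],[0,0,-0.7],8],[[0,0,7],[0,0,-0.7],8],[[0,0,7],[0,0,-0.7],8],[[0,0,7],[0,0,-0.7],8],[[0,0,7],[0,0,-0.7],8],[[0,0,7],[0,0,-0.7],8],[[0,0,7],[0,0,-0.7],8],[[0,0,7],[0,0,-0.7],8],[[0,0,7],[0,0,-0.7],8],[[0,0,5],[0,0,-0.5],8],[[0,0,0],[0,0,0],8],[[0,0,0],[0,0,0],8]]'
python3 - <<'E'
from plant import bot
from h import *
s=bot.state(); print(s["moment"],s["joint_positions"],s["tcp_pos"],s["tool_rot"][:2,0])
for n in ["wrist","side"]:
  s=bot.snapshot(n); cv2.imwrite(f"pics/{n}3.png",s["pixels"][:,:,::-1])
  C=cloud(s);m=mask(s,"red");P=C[m]; P=P[(np.hypot(P[:,0]-.502,P[:,1]-.098)<.05)&(P[:,2]>.12)]; print(np.percentile(P[:,2],[50,90,95,99]))
E
```

```text
t: 3.92
tcp_pos: [0.5008, 0.0963, 0.141]
tool_rot: [[0.401, -0.916, -0.002], [-0.916, -0.401, -0.001], [-0.0, 0.002, -1.0]]
wrist_force: [-6.0, -1.1, 10.1]
gripper_width: 0.0137
[-0.26240907  1.28725563 -0.10979177] [-4.68964456e-02  8.23816556e-02  1.86661816e+00 -7.19690184e-04
  1.19500677e+00  2.68261596e+00] [0.50083239 0.09632279 0.14099247] [ 0.40075847 -0.91618362]
[0.16299203 0.16428133 0.16458409 0.16532879]
[0.15775139 0.16495514 0.16541965 0.16668064]
```

View pics/wrist3.png

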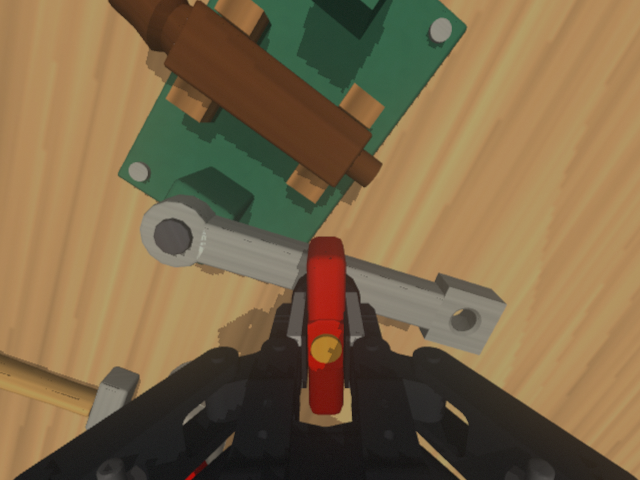

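View pics/side3.png

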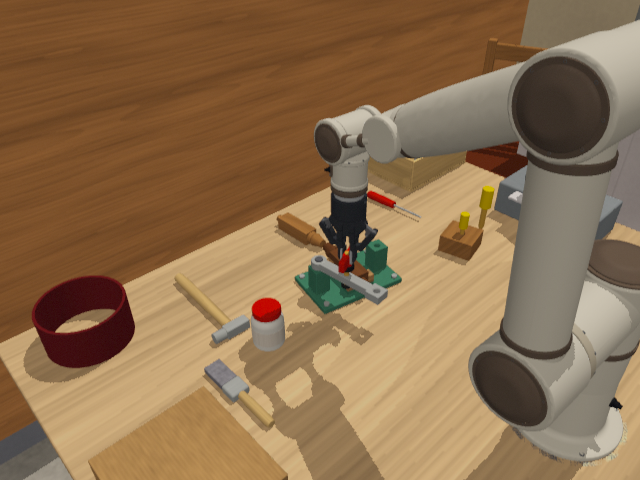

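```bash
python3 -m pendant '[[[0,0,-7],[10.15,2.19,0],8],[[0,0,-7],[10.15,2.19,0],8],[[0,0,-7],[10.15,2.19,0],8],[[0,0,-7],[10.15,2.19,0],8],[[0,0,-7],[10.15,2.19,0],8],[[0,0,0],[0,0,0],8]]'
python3 - <<'E'
from plant import bot
from h import *
s=bot.state(); print(s["moment"],s["wrist_force"]);p=s["tcp_pos"]-[.5855,.1088,0]; R=s["tool_rot"]
print(p,np.hypot(*p[:2]),"bridge deg",-102.4-np.degrees(np.arctan2(p[1],p[0])),"tool yaw",np.degrees(np.arctan2(R[1,0],R[0,0])))
E
```

```text
t: 4.52
tcp_pos: [0.5237, 0.0484, 0.1411]
tool_rot: [[0.857, -0.516, -0.001], [-0.516, -0.857, -0.002], [0.0, 0.002, -1.0]]
wrist_force: [-4.3, -5.2, 10.4]
gripper_width: 0.0138
[-0.94829534  0.8096851   0.24353594] [-4.3445684  -5.16781877 10.41393983]
[-0.061816   -0.06036095  0.14112364] 0.0863982812494017 bridge deg 33.282323500955954 tool yaw -31.064459709666632
```

```bash
python3 -m pendant '[[[0,0,-7],[10.15,2.19,0],8],[[0,0,-7],[10.15,2.19,0],8],[[0,0,-7],[10.15,2.19,0],8],[[0,0,-7],[10.15,2.19,0],8],[[0,0,-5.5],[8,1.7,0],8],[[0,0,0],[0,0,0],8],[[0,0,0],[0,0,0],8]]'
python3 - <<'E'
from plant import bot
from h import *
s=bot.state(); print(s["moment"],s["wrist_force"]);p=s["tcp_pos"]-[.5855,.1088,0]; R=s["tool_rot"]
print(p,np.hypot(*p[:2]),"bridge deg",-102.4-np.degrees(np.arctan2(p[1],p[0])),"tool yaw",np.degrees(np.arctan2(R[1,0],R[0,0])),s["joint_positions"])
s=bot.snapshot("wrist"); cv2.imwrite(f"pics/w4.png",s["pixels"][:,:,::-1]); np.savez("pics/w4.npz",**s)
E
```

```text
t: 5.1
tcp_pos: [0.5671, 0.0243, 0.1413]
tool_rot: [[0.999, 0.038, 0.003], [0.038, -0.999, -0.002], [0.003, 0.002, -1.0]]
wrist_force: [0.6, -3.1, 4.9]
gripper_width: 0.0138
[-0.62182415  0.01223531  0.21521554] [ 0.648657   -3.07405665  4.94229881]
[-0.01839274 -0.08454049  0.14131908] 0.08651813195576431 bridge deg -0.1259282442832017 tool yaw 2.1619968480055953 [-0.16917699  0.22230849  1.70846556 -0.00175941  1.20788464  1.36451035]
```

View pics/w4.png

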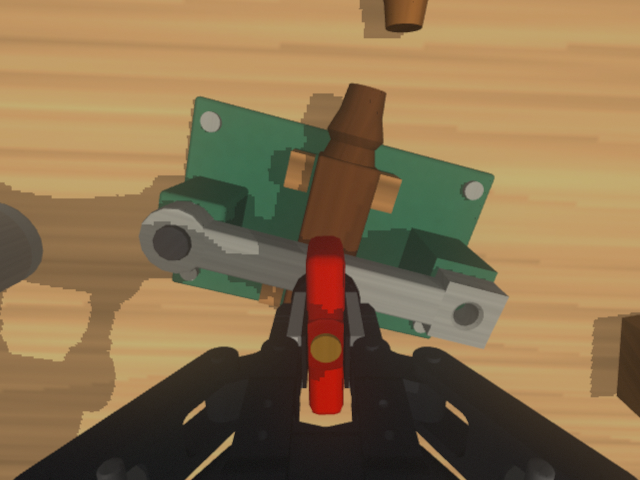

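```bash
python3 -m pendant '[[[0,0,-1.5],[3,0.7,0],8],[[0,0,0],[0,0,0],8],[[0,0,0],[0,0,0],8]]'
python3 - <<'E'
from plant import bot
from h import *
s=bot.state(); print(s["moment"],s["wrist_force"]);p=s["tcp_pos"]-[.5855,.1088,0]; R=s["tool_rot"]
print(p,np.hypot(*p[:2]),"bridge deg",-102.4-np.degrees(np.arctan2(p[1],p[0])),"tool yaw",np.degrees(np.arctan2(R[1,0],R[0,0])),s["joint_positions"])
s=bot.snapshot("wrist");print("eye",ray(s,467,315,.104), ray(s,171,242,.108))
E
```

```text
t: 5.4
tcp_pos: [0.569, 0.0239, 0.1413]
tool_rot: [[0.998, 0.062, 0.0], [0.062, -0.998, -0.002], [0.0, 0.002, -1.0]]
wrist_force: [-3.2, -4.0, 7.9]
gripper_width: 0.0141
[-0.64655898  0.60305119  0.07663136] [-3.18187692 -3.99205386  7.90129256]
[-0.0164599  -0.08489999  0.14125877] 0.08648084789646575 bridge deg -1.4279579830687368 tool yaw 3.5819126143748354 [-0.16920254  0.22872995  1.70098947 -0.00180866  1.21120217  1.33971375]
eye [ 0.55068407 -0.05728372  0.104     ] [0.58592146 0.10731489 0.108     ]
```

```bash
python3 -m pendant '[[[0,0,-1.5],[3,0.7,0],8],[[0,0,0],[0,0,0],8],[[0,0,0],[0,0,0],8]]'
python3 - <<'E'
from plant import bot
from h import *
s=bot.state(); print(s["moment"],s["wrist_force"]);p=s["tcp_pos"]-[.5855,.1088,0]; R=s["tool_rot"]
print(p,np.hypot(*p[:2]),"bridge deg",-102.4-np.degrees(np.arctan2(p[1],p[0])),"tool yaw",np.degrees(np.arctan2(R[1,0],R[0,0])))
s=bot.snapshot("wrist"); cv2.imwrite(f"pics/w5.png",s["pixels"][:,:,::-1]); np.savez("pics/w5.npz",**s)
E
```

```text
t: 5.7
tcp_pos: [0.5696, 0.0239, 0.141]
tool_rot: [[0.996, 0.089, -0.006], [0.089, -0.996, -0.001], [-0.006, 0.0, -1.0]]
wrist_force: [-13.0, -1.8, 14.2]
gripper_width: 0.0139
[-0.51620466  2.14644161  0.10922357] [-13.02092115  -1.76906512  14.16076143]
[-0.01593614 -0.08488771  0.14100335] 0.08637062116279848 bridge deg -1.767501559739145 tool yaw 5.113577406780616
```

View pics/w5.png

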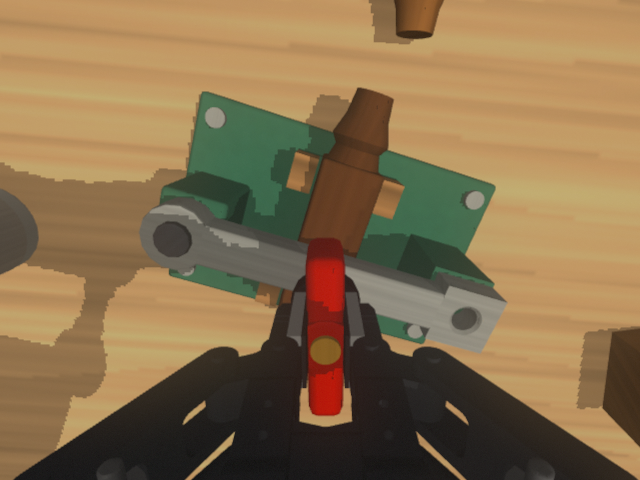

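The push is now met by -13 N along x, so the bridge is against its stop. The bar overlies the post, with the eye at pixel (465,319). I'll release and lift off.

```bash
python3 -m pendant '[[[0,0,0],[-1.5,0,0],8],[[0,0,0],[0,0,0],60],[[0,0,0],[0,0,0],60],[[0,0,0],[0,0,0],60],[[0,0,0],[0,0,0],60],[[0,0,0],[0,0,-10],60],[[0,0,0],[0,0,-35],60],[[0,0,0],[0,0,-35],60],[[0,0,-7.1],[0,0,-20],60],[[0,0,-7.1],[0,0,0],60],[[0,0,-7.1],[0,0,0],60],[[0,0,-7.1],[0,0,0],60],[[0,0,-7.1],[0,0,0],60],[[0,0,-7.1],[0,0,0],60],[[0,0,-7.1],[0,0,0],60],[[0,0,-7.1],[0,0,0],60],[[0,0,-7.1],[0,0,0],60],[[0,0,-7.1],[0,0,0],60],[[0,0,-7.1],[0,0,0],60],[[0,0,-7.1],[0,0,0],60]]'
python3 - <<'E'
from plant import bot
from h import *
s=bot.snapshot("wrist"); cv2.imwrite(f"pics/w6.png",s["pixels"][:,:,::-1]); np.savez("pics/w6.npz",**s)
s=bot.state();R=s["tool_rot"];print(np.degrees(np.arctan2(R[1,0],R[0,0])),R.T@(np.array([.455,-.304,.231])-s["tcp_pos"])*1000,s["joint_positions"])
E
```

```text
t: 7.42
tcp_pos: [0.5705, 0.0242, 0.2407]
tool_rot: [[-0.008, 1.0, 0.001], [1.0, 0.008, 0.0], [0.0, 0.001, -1.0]]
wrist_force: [0.2, 0.1, -0.9]
gripper_width: 0.0602
90.78945424060554 [-326.55199368 -120.03357821    9.64703147] [-1.69268018e-01  1.41169297e-01  1.59744480e+00  1.29170862e-04
  1.40232809e+00 -1.83068208e-01]
```

View pics/w6.png

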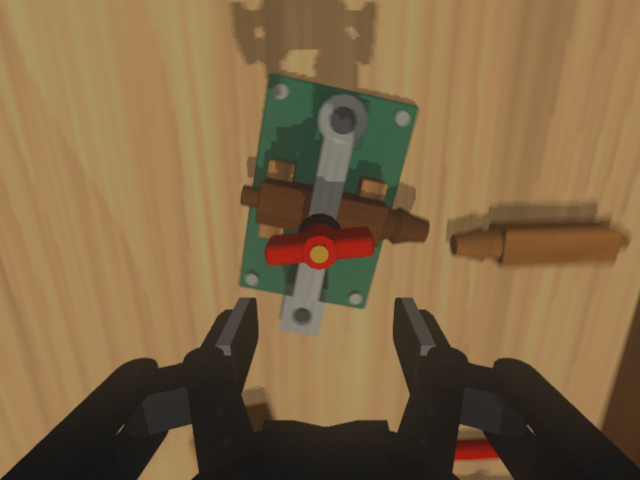

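```bash
python3 -m pendant '[[[0,0,0],[-32.6,-12,0],60],[[0,0,0],[-32.6,-12,0],60],[[0,0,0],[-32.6,-12,0],60],[[0,0,0],[-32.6,-12,0],60],[[0,0,0],[-32.6,-12,0],60],[[0,0,0],[-32.6,-12,0],60],[[0,0,0],[-32.6,-12,0],60],[[0,0,0],[-32.6,-12,0],60],[[0,0,0],[-32.6,-12,0],60],[[0,0,0],[-32.6,-12,0],60],[[0,0,0],[0,0,0],60],[[0,0,0],[0,0,0],60],[[0,0,0],[0,0,0],60]]'
python3 - <<'E'
from plant import bot
from h import *
W=dict(np.load("pics/w6.npz"));print("eye",ray(W,302,316,.104),"hinge",ray(W,342,120,.108))
s=bot.snapshot("wrist"); cv2.imwrite(f"pics/w7.png",s["pixels"][:,:,::-1]); np.savez("pics/w7.npz",**s)
m=mask(s,"yellow").astype(np.uint8);k,l,st,ce=cv2.connectedComponentsWithStats(m);C=cloud(s)
for i in range(1,k):
  if st[i,4]>60:
    Q=C[l==i]; print(st[i],np.median(Q,0)); z=np.percentile(Q[:,2],95)
    T=((l==i)&(C[...,2]>z-.004)); v,u=np.nonzero(T); (c,r)=cv2.minEnclosingCircle(np.stack([u,v],1).astype(np.float32)); print("top",c,r,z,ray(s,*c,z))
s=bot.state();print(s["joint_positions"])
E
```

```text
t: 8.55
tcp_pos: [0.4511, -0.3018, 0.2403]
tool_rot: [[-0.0, 1.0, 0.0], [1.0, 0.0, 0.0], [0.0, 0.0, -1.0]]
wrist_force: [-0.2, 0.8, -0.1]
gripper_width: 0.06
eye [ 0.55111593 -0.05714064  0.104     ] hinge [0.58267755 0.10896669 0.108     ]
[319 207  28  38 726] [ 0.45771668 -0.29993867  0.1095852 ]
top (333.41790771484375, 229.01492309570312) 15.934536933898926 0.11092026796062468 [ 0.45819186 -0.2996624   0.11092027]
[ 327  327   37   64 1440] [ 0.46916387 -0.41490805  0.13374832]
top (345.0, 363.22222900390625) 27.24067497253418 0.1352120655844696 [ 0.46815886 -0.40876915  0.13521207]
[-8.11715602e-01  6.81484279e-02  1.67723796e+00  4.48556515e-04
  1.39621204e+00 -8.13260930e-01]
```

View pics/w7.png

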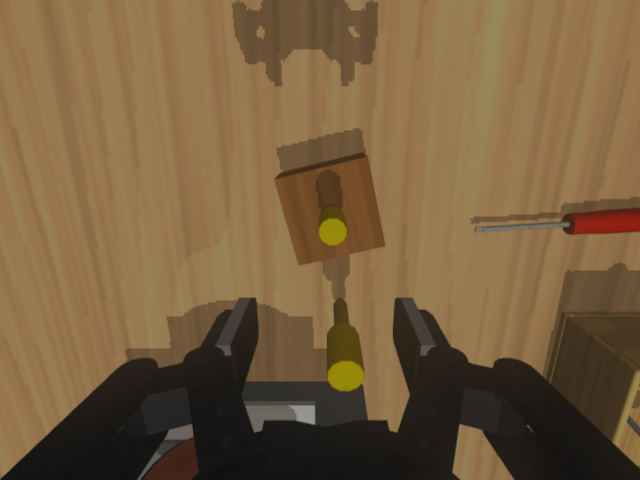

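Run:
```python
from h import *
s=dict(np.load("pics/w7.npz")); V=s["pixels"].max(2)
m=(mask(s,"yellow")&(V>150)).astype(np.uint8); m[280:]=0
k,l,st,ce=cv2.connectedComponentsWithStats(m); i=1+np.argmax(st[1:,4]); print(st[i],ce[i],ray(s,*ce[i],.111))
```

```text
[326 236   2   2   3] [326.33333333 236.66666667] [ 0.4525359  -0.30606644  0.111     ]
```

Run:
```python
from h import *
s=dict(np.load("pics/w7.npz")); V=s["pixels"].max(2).astype(int)
print(V[205:250:2,333]); print(V[231,312:352:2])
for t in (110,125,140):
    m=(mask(s,"yellow")&(V>t)).astype(np.uint8); m[280:]=0
    k,l,st,ce=cv2.connectedComponentsWithStats(m)
    if k>1:
        i=1+np.argmax(st[1:,4]); print(t,st[i],ce[i],ray(s,*ce[i],.111))
```

```text
[ 72  84  86  86  86  86  87 142 149 150 150 150 151 150 149 150 150 150
 150 149 123 108 107]
[117 116 114 114 150 149 149 151 149 150 149 150 150 151 150 150 149 131
 115 117]
110 [319 218  28  27 609] [332.34975369 231.24630542] [ 0.45734906 -0.30150337  0.111     ]
125 [319 219  28  26 590] [332.4        231.58813559] [ 0.45739144 -0.30178957  0.111     ]
140 [319 219  27  26 555] [332.19279279 231.57477477] [ 0.45722522 -0.30177849  0.111     ]
```

```bash
python3 -m pendant '[[[0,0,0],[0,3.2,28],60],[[0,0,0],[0,3,35],60],[[0,0,0],[0,0,35],60],[[0,0,0],[0,0,30],60],[[0,0,0],[0,0,20],60],[[0,0,0],[0,0,12],60],[[0,0,0],[0,0,7],60],[[0,0,0],[0,0,0],15],[[0,0,0],[0,0,0],15],[[0,0,0],[0,0,0],15],[[0,0,0],[0,0,0],15],[[0,0,0],[0,0,0],15],[[0,0,0],[0,0,0],15]]' 50
python3 - <<'E'
from plant import bot
from h import *
s=bot.snapshot("wrist"); cv2.imwrite(f"pics/w8.png",s["pixels"][:,:,::-1])
print(bot.state()["tcp_pos"])
E
```

```text
t: 9.68
tcp_pos: [0.4583, -0.3031, 0.0749]
tool_rot: [[-0.002, 1.0, 0.003], [1.0, 0.002, -0.002], [-0.002, 0.003, -1.0]]
wrist_force: [-0.0, 1.0, 6.2]
gripper_width: 0.0226
[ 0.45829585 -0.30313393  0.07486275]
```

View pics/w8.png

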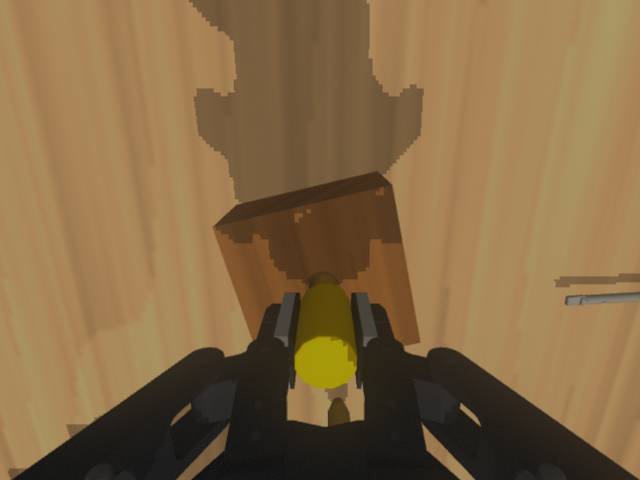

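Gripped: the yellow head sits between the pads, with its top at (326,362). Lift it out and carry it over.

```bash
python3 -m pendant '[[[0,0,0],[0,0,-10],15],[[0,0,0],[0,0,-20],15],[[0,0,0],[0,0,-35],15],[[0,0,0],[0,0,-35],15],[[0,0,0],[0,0,-35],15],[[0,0,0],[0,0,-30],15],[[0,0,0],[25,9.3,0],15],[[0,0,0],[30,11.3,0],15],[[0,0,0],[30,11.3,0],15],[[0,0,0],[30,11.3,0],15],[[0,0,0],[30,11.3,0],15],[[0,0,0],[30,11.3,0],15],[[0,0,0],[30,11.3,0],15],[[0,0,0],[25,9.4,0],15],[[0,0,0],[15,6,0],15],[[0,0,0],[0,0,0],15],[[0,0,0],[0,0,0],15],[[0,0,0],[0,0,0],15]]'
python3 - <<'E'
from plant import bot
from h import *
for n in ["wrist","side","scene"]:
  s=bot.snapshot(n); cv2.imwrite(f"pics/{n}9.png",s["pixels"][:,:,::-1]); np.savez(f"pics/{n}9.npz",**s)
print(bot.state())
E
```

```text
t: 11.23
tcp_pos: [0.5488, -0.0575, 0.2381]
tool_rot: [[-0.001, 1.0, -0.001], [1.0, 0.001, -0.0], [-0.0, -0.001, -1.0]]
wrist_force: [-0.7, -0.3, -1.4]
gripper_width: 0.0229
{'t': 11.3833, 'joint_positions': array([-3.24042290e-01,  9.41684426e-02,  1.65399205e+00, -2.64770985e-04,
        1.39359813e+00, -3.24183211e-01]), 'joint_vel': array([ 0.00170786,  0.00125115, -0.00062275,  0.00147875, -0.0007103 ,
        0.00212115]), 'joint_efforts': array([ 2.34986683e-01, -3.76471817e+01, -3.37489986e+01,  6.18163613e-03,
        6.75341464e-03, -3.20749285e-03]), 'tcp_pos': array([ 0.5488521 , -0.05795067,  0.23805325]), 'tool_rot': array([[-1.87637341e-04,  9.99999954e-01, -2.40308186e-04],
       [ 9.99999964e-01,  1.87590671e-04, -1.94218558e-04],
       [-1.94173469e-04, -2.40344620e-04, -9.99999952e-01]]), 'wrist_force': array([-0.21028314, -0.52842287, -1.01985182]), 'moment': array([-0.01076875, -0.01120225,  0.0601237 ]), 'gripper_width': 0.022465734973642792}
```

View pics/wrist9.png

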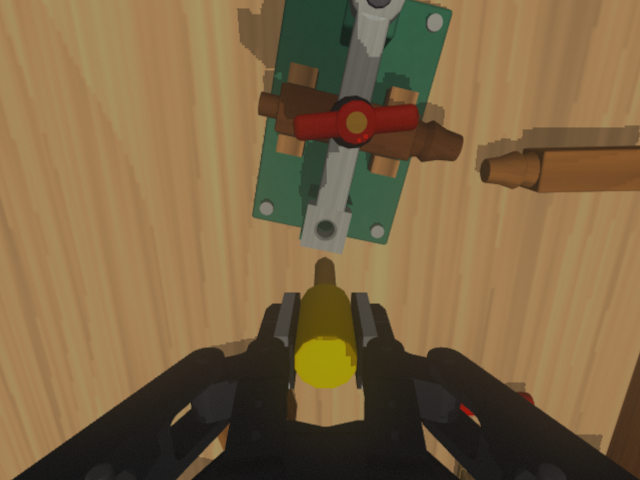

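View pics/side9.png

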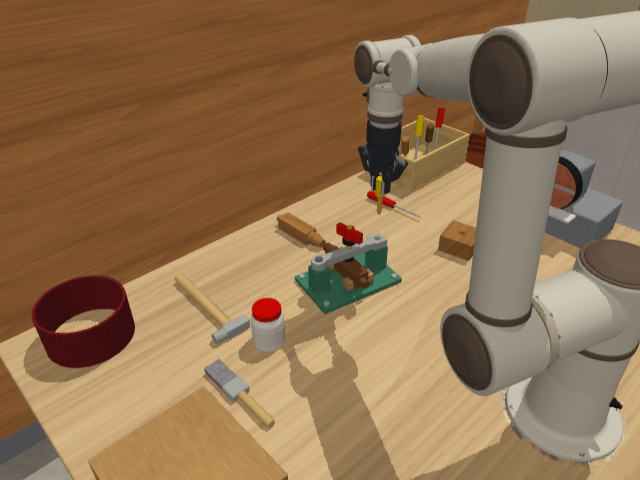

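View pics/scene9.png

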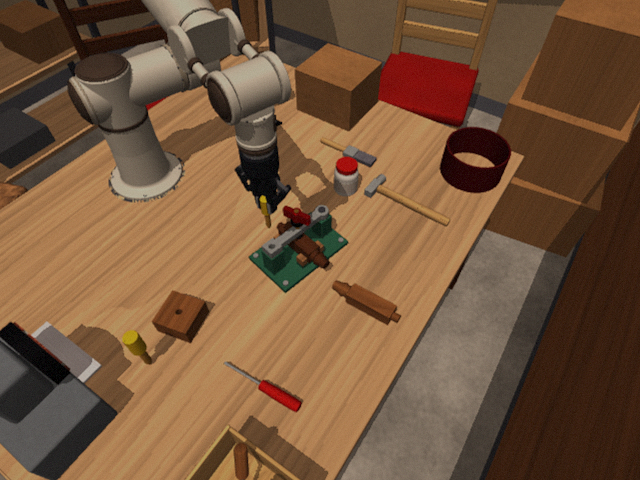

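Run:
```python
from h import *
s=dict(np.load("pics/wrist9.npz")); V=s["pixels"].max(2).astype(int)
cv2.imwrite("pics/c9.png",cv2.resize(s["pixels"][200:300,280:370,::-1],None,fx=6,fy=6))
print("eye",ray(s,326,229,.104)); C=cloud(s)
m=(mask(s,"yellow")&(V>140)).astype(np.uint8);k,l,st,ce=cv2.connectedComponentsWithStats(m);i=1+np.argmax(st[1:,4]);z=np.median(C[l==i][:,2]);print(st[i],ce[i],z,ray(s,*ce[i],z))
for v in (258,262,268,275,285): print(v,C[v,325])
```

```text
eye [ 0.54986032 -0.05694934  0.104     ]
[ 295  337   61   51 2349] [323.87994891 362.99574287] 0.27293776435858697 [ 0.54869392 -0.05718153  0.27293776]
258 [ 0.54905754 -0.05083403  0.18494471]
262 [ 0.54906011 -0.05133584  0.19003137]
268 [ 0.54906292 -0.05145508  0.19865682]
275 [ 0.54906571 -0.05142362  0.2082455 ]
285 [ 0.54906094 -0.04577822  0.23221857]
```

View pics/c9.png

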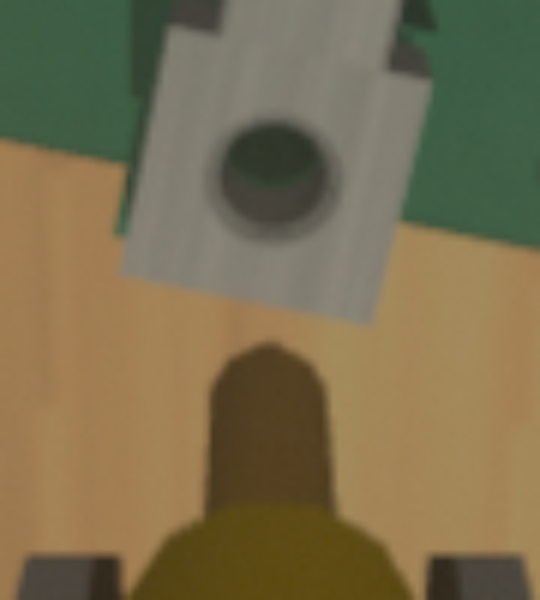

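```bash
python3 -m pendant '[[[0,0,0],[0.5,0.8,25],15],[[0,0,0],[0,0,25],15],[[0,0,0],[0,0,10],15],[[0,0,0],[0,0,5],15],[[0,0,0],[0,0,5],15],[[0,0,0],[0,0,5],15],[[0,0,0],[0,0,5],15],[[0,0,0],[0,0,0],15]]'
python3 - <<'E'
from plant import bot
s=bot.state();print(s["wrist_force"],s["moment"],s["tcp_pos"])
E
```

```text
t: 12.05
tcp_pos: [0.5499, -0.0565, 0.1577]
tool_rot: [[-0.002, 1.0, -0.0], [1.0, 0.002, -0.0], [-0.0, -0.0, -1.0]]
wrist_force: [-0.4, -0.5, -1.2]
gripper_width: 0.0229
[-0.42431398 -0.49798169 -1.15444982] [-0.04041314 -0.01838885 -0.02028625] [ 0.54991243 -0.05654792  0.15774794]
```

```bash
python3 -m pendant '[[[0,0,0],[0,0,5],15],[[0,0,0],[0,0,5],15],[[0,0,0],[0,0,5],15],[[0,0,0],[0,0,5],15],[[0,0,0],[0,0,0],15]]'
python3 - <<'E'
from plant import bot
s=bot.state();print(s["wrist_force"],s["moment"],s["tcp_pos"])
E
```

```text
t: 12.47
tcp_pos: [0.5494, -0.0564, 0.1366]
tool_rot: [[-0.002, 1.0, -0.002], [1.0, 0.002, 0.0], [0.0, -0.002, -1.0]]
wrist_force: [-0.4, -1.5, -2.3]
gripper_width: 0.0225
[-0.4337369  -1.53030176 -2.31768348] [-0.35374532  0.11518658  0.04779891] [ 0.54939549 -0.05635267  0.13660677]
```

```bash
python3 -m pendant '[[[0,0,0],[0,0,5],15],[[0,0,0],[0,0,5],15],[[0,0,0],[0,0,5],15],[[0,0,0],[0,0,4],15],[[0,0,0],[0,0,3],15],[[0,0,0],[0,0,0],15],[[0,0,0],[0,0,0],15]]'
python3 - <<'E'
from plant import bot
from h import *
s=bot.state();print(s["wrist_force"],s["moment"],s["tcp_pos"])
s=bot.snapshot("wrist"); cv2.imwrite(f"pics/w10.png",s["pixels"][:,:,::-1]); C=cloud(s);m=mask(s,"yellow")&(s["pixels"].max(2)>120); print(np.percentile(C[m][:,2],[50,95]))
E
```

```text
t: 13.05
tcp_pos: [0.5497, -0.0564, 0.1155]
tool_rot: [[-0.002, 1.0, -0.001], [1.0, 0.002, 0.0], [0.0, -0.001, -1.0]]
wrist_force: [-1.5, -2.9, -2.0]
gripper_width: 0.0227
[-1.50809531 -2.88069875 -1.99347551] [-0.56011466  0.19999544  0.05636775] [ 0.54968952 -0.05641939  0.1154535 ]
[0.15029173 0.15117479]
```

View pics/w10.png

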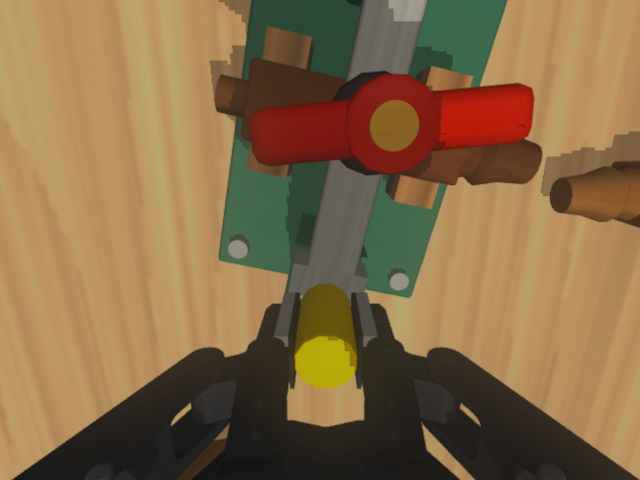

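```bash
python3 -m pendant '[[[0,0,0],[0,0,2],15],[[0,0,0],[0,0,1.5],15],[[0,0,0],[0,0,1],15],[[0,0,0],[0,0,0],15],[[0,0,0],[0,0,0],15]]'
python3 - <<'E'
from plant import bot
s=bot.state();print(s["wrist_force"],s["moment"],s["tcp_pos"])
E
```

```text
t: 13.52
tcp_pos: [0.55, -0.0566, 0.112]
tool_rot: [[-0.002, 1.0, -0.0], [1.0, 0.002, -0.0], [-0.0, -0.0, -1.0]]
wrist_force: [-3.9, -3.6, 3.1]
gripper_width: 0.0225
[-3.89353662 -3.56682936  3.07143268] [-0.6345977   0.7841902   0.00519527] [ 0.54997262 -0.05661336  0.11204909]
```

```bash
python3 -m pendant '[[[0,0,0],[0,0,1.5],15],[[0,0,0],[0,0,0],15],[[0,0,0],[0,0,0],15]]'; python3 -m pendant '[[[0,0,0],[0,0,0],50],[[0,0,0],[0,0,0],50],[[0,0,0],[0,0,0],50],[[0,0,0],[0,0,0],50],[[0,0,0],[0,0,-15],50],[[0,0,0],[0,0,-35],50],[[0,0,0],[0,0,-35],50],[[0,0,0],[0,0,-35],50],[[0,0,0],[0,0,0],50],[[0,0,0],[0,0,0],50]]';python3 - <<'E'
from plant import bot
from h import *
for n in ["wrist","side"]:
  s=bot.snapshot(n); cv2.imwrite(f"pics/{n}11.png",s["pixels"][:,:,::-1]); np.savez(f"pics/{n}11.npz",**s)
  C=cloud(s);m=mask(s,"yellow")&(np.hypot(C[...,0]-.55,C[...,1]+.057)<.03); print(np.percentile(C[m][:,2],[2,50,95,99]))
  m=mask(s,"red");P=C[m]; P=P[(np.hypot(P[:,0]-.569,P[:,1]-.026)<.05)&(P[:,2]>.15)]; print(np.percentile(P[:,2],[50,90,95]))
  (rc,sz,an)=cv2.minAreaRect((P[:,:2]*1000).astype(np.float32)); print(rc,sz,an,P.mean(0))
s=bot.state();R=s["tool_rot"];print(s["tcp_pos"],np.degrees(np.arctan2(R[1,0],R[0,0])),s["joint_positions"])
E
```

```text
t: 13.77
tcp_pos: [0.5501, -0.0567, 0.112]
tool_rot: [[-0.002, 1.0, -0.0], [1.0, 0.002, -0.001], [-0.001, -0.0, -1.0]]
wrist_force: [-8.7, -2.5, 12.4]
gripper_width: 0.0229
t: 14.6
tcp_pos: [0.5517, -0.0567, 0.2327]
tool_rot: [[-0.002, 1.0, 0.006], [1.0, 0.002, -0.001], [-0.001, 0.006, -1.0]]
wrist_force: [-0.3, -0.6, -0.8]
gripper_width: 0.0495
[0.11255162 0.14650576 0.14778793 0.14821469]
[0.16330118 0.16461762 0.16491832]
(566.2346801757812, 25.84054183959961) (72.43077087402344, 23.75593376159668) 9.77611255645752 [0.56644098 0.02586234 0.16383266]
[0.10599163 0.13114491 0.1489688  0.1497226 ]
[0.16016733 0.16521904 0.16643884]
(565.8346557617188, 27.255027770996094) (75.46612548828125, 22.011796951293945) 9.684596061706543 [0.56102108 0.02962149 0.1592747 ]
[ 0.54949451 -0.05608773  0.22882129] 90.1040867207344 [-3.20699388e-01  1.03091455e-01  1.66281108e+00  2.97805722e-04
  1.37738276e+00 -3.22574148e-01]
```

View pics/wrist11.png

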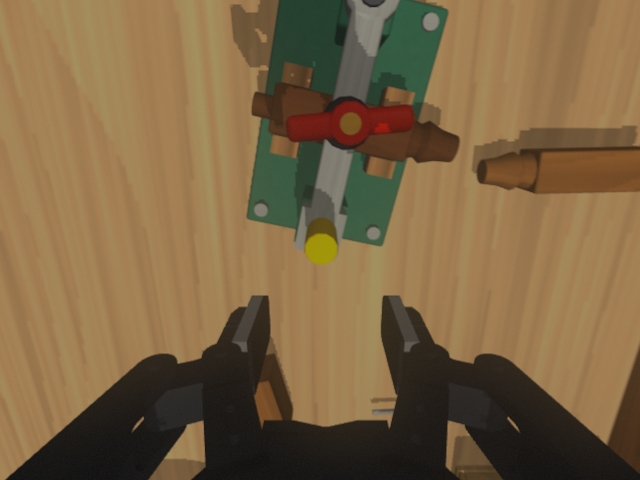

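View pics/side11.png

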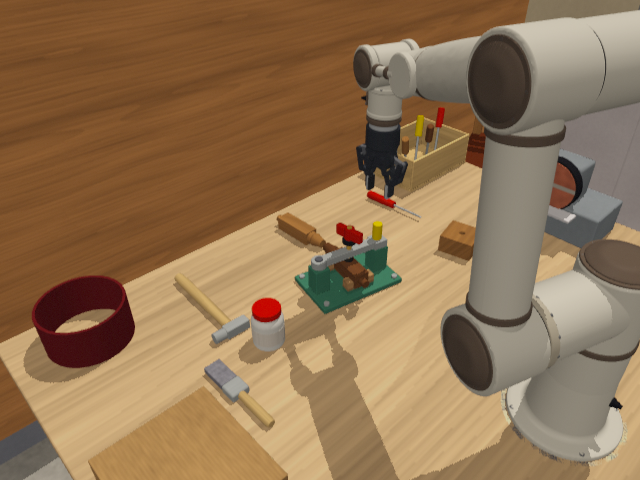

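Pin home: its head top is at z 0.148 and stands at (321,248). Next I'll return to the knob, whose wing runs (290,130)–(412,118).

```bash
python3 -m pendant '[[[0,0,0],[27.2,6.2,0],60],[[0,0,0],[27.2,6.2,0],60],[[0,0,0],[27.2,6.1,0],60],[[0,0,7],[0,0,0],60],[[0,0,7],[0,0,0],60],[[0,0,7],[0,0,0],60],[[0,0,7],[0,0,0],60],[[0,0,7],[0,0,0],60],[[0,0,7],[0,0,0],60],[[0,0,7],[0,0,0],60],[[0,0,7],[0,0,0],60],[[0,0,7],[0,0,0],60],[[0,0,7],[0,0,0],60],[[0,0,7],[0,0,0],60],[[0,0,7],[0,0,0],60],[[0,0,0],[0,0,0],60],[[0,0,0],[0,0,0],60]]';python3 - <<'E'
from plant import bot
from h import *
for n in ["wrist"]:
  s=bot.snapshot(n); cv2.imwrite(f"pics/{n}12.png",s["pixels"][:,:,::-1])
  C=cloud(s)
  m=mask(s,"red");P=C[m]; P=P[(np.hypot(P[:,0]-.569,P[:,1]-.026)<.05)&(P[:,2]>.158)]; print(np.percentile(P[:,2],[50,90,95]))
  (rc,sz,an)=cv2.minAreaRect((P[:,:2]*1000).astype(np.float32)); print(rc,sz,an,P.mean(0))
s=bot.state();R=s["tool_rot"];print(s["tcp_pos"],np.degrees(np.arctan2(R[1,0],R[0,0])),s["joint_positions"])
E
```

```text
t: 16.12
tcp_pos: [0.5674, 0.0254, 0.228]
tool_rot: [[0.994, 0.11, -0.003], [0.11, -0.994, 0.001], [-0.003, -0.001, -1.0]]
wrist_force: [1.0, 0.3, -0.1]
gripper_width: 0.0601
[0.16313526 0.16442231 0.16474799]
(567.7056884765625, 25.26551055908203) (24.014331817626953, 72.87187957763672) 86.6224594116211 [0.57098624 0.02569164 0.16298695]
[0.56764363 0.02537523 0.22850637] 6.291248965623293 [-1.67994416e-01  1.44970617e-01  1.61756811e+00  1.03492250e-04
  1.38163275e+00  1.29298030e+00]
```

View pics/wrist12.png

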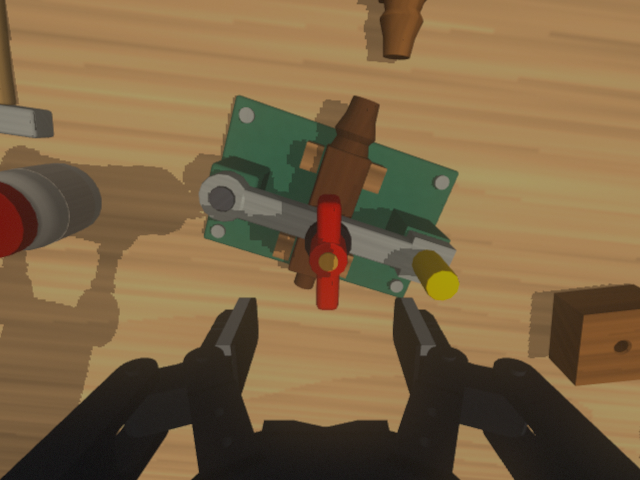

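```bash
python3 -m pendant '[[[0,0,0],[0,0,30],60],[[0,0,0],[0,0,30],60],[[0,0,0],[0,0,20],60],[[0,0,0],[0,0,7],60],[[0,0,0],[0,0,0],60],[[0,0,0],[0,0,0],8],[[0,0,0],[0,0,0],8],[[0,0,0],[0,0,0],8],[[0,0,0],[0,0,0],8],[[0,0,0],[0,0,0],8],[[0,0,0],[0,0,0],8]]' 80
python3 -m pendant '[[[0,0,-7],[0,0,0.7],8],[[0,0,-7],[0,0,0.7],8],[[0,0,-7],[0,0,0.7],8],[[0,0,-7],[0,0,0.7],8],[[0,0,-7],[0,0,0.7],8],[[0,0,0],[0,0,0],8]]';python3 - <<'E'
from plant import bot
from h import *
s=bot.state();R=s["tool_rot"];print(s["tcp_pos"],s["wrist_force"],s["moment"],np.degrees(np.arctan2(R[1,0],R[0,0])),s["joint_efforts"][5])
s=bot.snapshot("wrist"); cv2.imwrite("pics/w13.png",s["pixels"][:,:,::-1])
E
```

```text
t: 17.08
tcp_pos: [0.5697, 0.0243, 0.145]
tool_rot: [[0.994, 0.106, 0.003], [0.106, -0.994, -0.002], [0.003, 0.002, -1.0]]
wrist_force: [0.2, -3.6, 6.1]
gripper_width: 0.0134
t: 17.58
tcp_pos: [0.569, 0.0258, 0.1414]
tool_rot: [[0.75, 0.662, 0.002], [0.662, -0.75, 0.001], [0.002, 0.0, -1.0]]
wrist_force: [-3.3, 1.4, 8.7]
gripper_width: 0.0133
[0.56897693 0.02582264 0.1414392 ] [-3.28775936  1.43504543  8.70608507] [0.35780153 0.61125326 0.24531295] 41.41819450981072 -0.8997087366878986
```

View pics/w13.png

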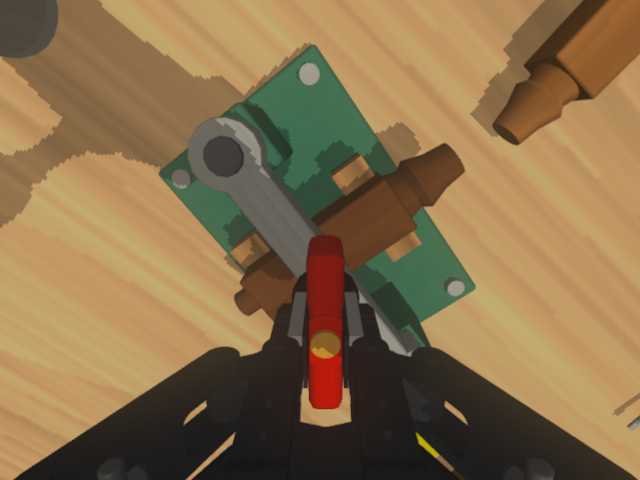

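```bash
python3 -m pendant '[[[0,0,-7],[0,0,0.7],8],[[0,0,-7],[0,0,0.7],8],[[0,0,-3],[0,0,0.3],8],[[0,0,0],[0,0,0],8]]' 110;python3 - <<'E'
from plant import bot
from h import *
s=bot.state();R=s["tool_rot"];print(s["tcp_pos"],s["wrist_force"],s["moment"],np.degrees(np.arctan2(R[1,0],R[0,0])),s["joint_efforts"][5])
E
```

```text
t: 17.97
tcp_pos: [0.5684, 0.0263, 0.1403]
tool_rot: [[0.527, 0.85, 0.0], [0.85, -0.527, 0.002], [0.002, -0.001, -1.0]]
wrist_force: [-6.9, 3.0, 14.1]
gripper_width: 0.0124
[0.56840527 0.02634112 0.14028018] [-6.87557186  2.97625778 14.14430126] [ 0.62520584  1.29060756 -0.24444535] 58.216387442603946 -0.7145271822810173
```

```bash
for i in 1; do python3 -m pendant '[[[0,0,-4],[0,0,0.2],8],[[0,0,-4],[0,0,0.2],8],[[0,0,0],[0,0,0],8],[[0,0,0],[0,0,0],8]]' 110; done;python3 - <<'E'
from plant import bot
from h import *
s=bot.state();R=s["tool_rot"];print(s["tcp_pos"],s["wrist_force"],s["moment"],np.degrees(np.arctan2(R[1,0],R[0,0])),s["joint_efforts"][5])
s=bot.snapshot("wrist"); cv2.imwrite("pics/w14.png",s["pixels"][:,:,::-1])
C=cloud(s);m=mask(s,"red");P=C[m]; P=P[(np.hypot(P[:,0]-.569,P[:,1]-.026)<.05)&(P[:,2]>.14)]; print(np.percentile(P[:,2],[50,90,95]))
(rc,sz,an)=cv2.minAreaRect((P[:,:2]*1000).astype(np.float32)); print(rc,sz,an)
E
```

```text
t: 18.3
tcp_pos: [0.5681, 0.0265, 0.1401]
tool_rot: [[0.406, 0.914, -0.001], [0.914, -0.406, 0.003], [0.002, -0.002, -1.0]]
wrist_force: [-9.4, 3.4, 15.7]
gripper_width: 0.0126
[0.5681471  0.02653045 0.14014861] [-9.40881814  3.35230852 15.73575775] [ 0.75859027  1.61874564 -0.6157655 ] 66.03958947951786 -0.7104526832699776
[0.15768642 0.15893745 0.15929132]
(567.2438354492188, 26.149063110351562) (73.52635192871094, 14.766927719116211) 64.8735122680664
```

View pics/w14.png

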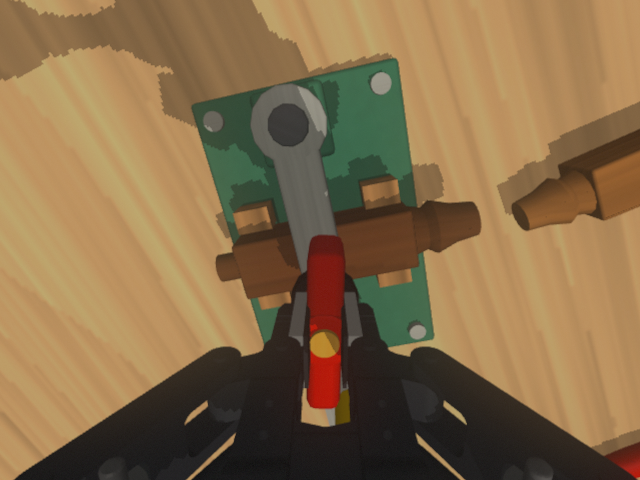

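```bash
python3 -m pendant '[[[0,0,-3],[0,0,-0.5],8],[[0,0,-3],[0,0,-0.5],8],[[0,0,0],[0,0,0],8],[[0,0,0],[0,0,0],8]]' 110;python3 - <<'E'
from plant import bot
from h import *
s=bot.state();R=s["tool_rot"];print(s["tcp_pos"],s["wrist_force"],s["moment"],np.degrees(np.arctan2(R[1,0],R[0,0])),s["joint_efforts"][5])
s=bot.snapshot("wrist")
C=cloud(s);m=mask(s,"red");P=C[m]; P=P[(np.hypot(P[:,0]-.569,P[:,1]-.026)<.05)&(P[:,2]>.14)]; print(np.percentile(P[:,2],[50,90,95]))
(rc,sz,an)=cv2.minAreaRect((P[:,:2]*1000).astype(np.float32)); print(rc,sz,an)
E
```

```text
t: 18.68
tcp_pos: [0.5678, 0.0266, 0.1401]
tool_rot: [[0.309, 0.951, -0.001], [0.951, -0.309, 0.003], [0.003, -0.002, -1.0]]
wrist_force: [-6.3, 4.7, 11.3]
gripper_width: 0.0123
[0.56779066 0.02661496 0.14006191] [-6.29419617  4.68051386 11.27774468] [ 0.73883806  1.2428068  -1.00785169] 71.97693211033756 -1.03859793394804
[0.15745371 0.15874302 0.15906949]
(566.934326171875, 26.087200164794922) (73.90741729736328, 14.881622314453125) 70.05042266845703
```

```bash
python3 -m pendant '[[[0,0,0],[0,0,0],60],[[0,0,0],[0,0,0],60],[[0,0,0],[0,0,0],60],[[0,0,0],[0,0,0],60],[[0,0,0],[0,0,0],60],[[0,0,0],[0,0,-10],60],[[0,0,0],[0,0,-35],60],[[0,0,0],[0,0,-35],60],[[0,0,0],[0,0,-30],60],[[0,0,0],[0,0,0],60],[[0,0,0],[0,0,0],60]]';python3 - <<'E'
from plant import bot
from h import *
for n in ["wrist","side","scene"]:
  s=bot.snapshot(n); cv2.imwrite(f"pics/{n}15.png",s["pixels"][:,:,::-1]); C=cloud(s)
  m=mask(s,"red");P=C[m]; P=P[(np.hypot(P[:,0]-.569,P[:,1]-.026)<.05)&(P[:,2]>.15)]; print(n,np.percentile(P[:,2],[50,90,95]))
  print(cv2.minAreaRect((P[:,:2]*1000).astype(np.float32)))
  m=mask(s,"yellow")&(np.hypot(C[...,0]-.55,C[...,1]+.057)<.03); 
  if m.sum()>20: print("pin",np.percentile(C[m][:,2],[50,95]),np.median(C[m],0))
print(bot.state()["wrist_force"],bot.state()["tcp_pos"])
E
```

```text
t: 19.65
tcp_pos: [0.5699, 0.025, 0.2518]
tool_rot: [[0.307, 0.952, 0.006], [0.952, -0.307, -0.001], [0.001, 0.006, -1.0]]
wrist_force: [0.2, 0.5, -0.9]
gripper_width: 0.0592
wrist [0.15819309 0.15955542 0.1599077 ]
((567.0638427734375, 26.741836547851562), (72.55812072753906, 23.358482360839844), 63.50156021118164)
pin [0.1464969  0.14762829] [ 0.55124001 -0.05275622  0.1464969 ]
side [0.15703226 0.16019113 0.16092948]
((562.9526977539062, 27.75342559814453), (72.57012939453125, 19.087318420410156), 52.42710876464844)
pin [0.13199678 0.14867119] [ 0.54425941 -0.05104913  0.13199678]
scene [0.15889606 0.16138436 0.16216584]
((566.7642822265625, 21.78265380859375), (72.51728820800781, 25.9984130859375), 49.33419418334961)
pin [0.14783707 0.15100808] [ 0.55001726 -0.05968351  0.14783707]
[-0.00234593 -1.12929055  0.36118359] [0.56753952 0.0252968  0.24708112]
```

View pics/wrist15.png

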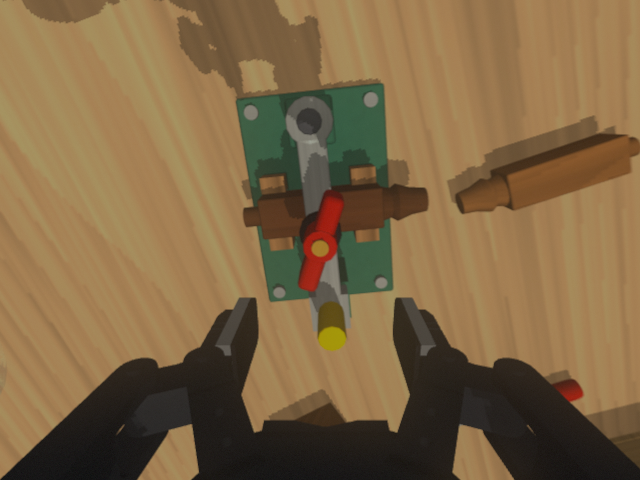

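View pics/side15.png

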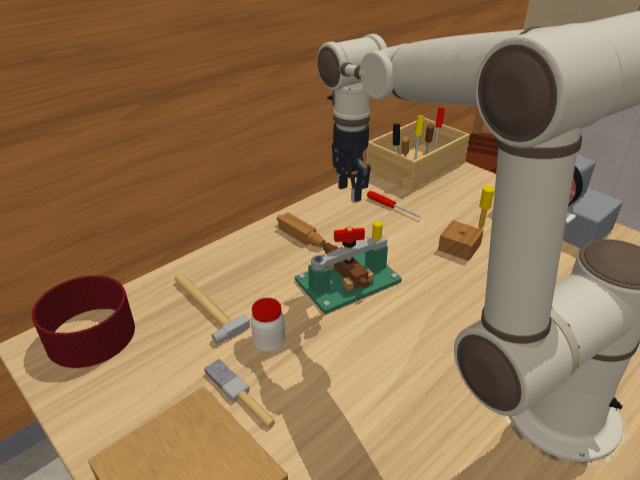

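View pics/scene15.png

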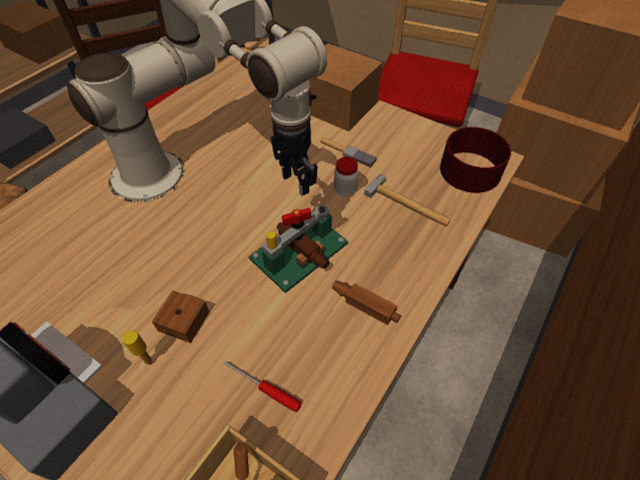

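The wing now sits about 12° clockwise of where the hand left it, so the over-tightened screw sprang back on release and the remaining force is unclear. I'll measure the wing's angle, regrip it, and press more gently with a controlled unload.

Run:
```python
from plant import bot
from h import *
s=bot.snapshot("wrist");C=cloud(s)
m=mask(s,"red");P=C[m]; P=P[(np.hypot(P[:,0]-.569,P[:,1]-.026)<.045)&(P[:,2]>.150)]
# ends of wing
d=P[:,:2]-[.5678,.0257]; r=np.hypot(*d.T); e=d[r>.022]; a=np.degrees(np.arctan2(e[:,1],e[:,0])); 
print("end1",np.median(a[a>0]),"end2",np.median(a[a<0])+180, len(a))
a=bot.state();R=a["tool_rot"];print(a["tcp_pos"],np.degrees(np.arctan2(R[1,0],R[0,0])),a["moment"])
```

```text
end1 57.4492380451143 end2 52.404898865386144 861
[0.56742364 0.02535028 0.24675568] 72.0982046219805 [ 0.02392531 -0.00630349 -0.00765652]
```

```bash
python3 -m pendant '[[[0,0,5],[0,0,5],60],[[0,0,5],[0,0,5],60],[[0,0,5],[0,0,5],60],[[0,0,0],[0,0,0],60],[[0,0,0],[0,0,0],60],[[0,0,0],[0,0,0],60]]';python3 - <<'E'
from plant import bot
from h import *
s=bot.snapshot("wrist"); cv2.imwrite("pics/w16.png",s["pixels"][:,:,::-1])
a=bot.state();R=a["tool_rot"];print(a["tcp_pos"],np.degrees(np.arctan2(R[1,0],R[0,0])),a["moment"])
m=mask(s,"red");v,u=np.nonzero(m); k=(abs(u-326)<40)&(v<330);u,v=u[k],v[k]
for r in range(v.min()+3,v.max()-1,8): w=u[v==r]; print(r,w.min(),w.max(),end="; ")
E
```

```text
t: 20.35
tcp_pos: [0.5681, 0.0253, 0.233]
tool_rot: [[0.541, 0.841, -0.001], [0.841, -0.541, 0.0], [-0.0, -0.001, -1.0]]
wrist_force: [-0.6, -0.7, 0.3]
gripper_width: 0.0603
[0.5683032  0.02520343 0.23333341] 57.195541200609185 [ 0.03929713 -0.00532681  0.0316351 ]
197 319 335; 205 316 337; 213 315 337; 221 315 337; 229 315 336; 237 310 340; 245 308 340; 253 307 342; 261 308 341; 269 313 335; 277 314 333; 285 313 333; 293 313 333; 301 314 332;
```

View pics/w16.png

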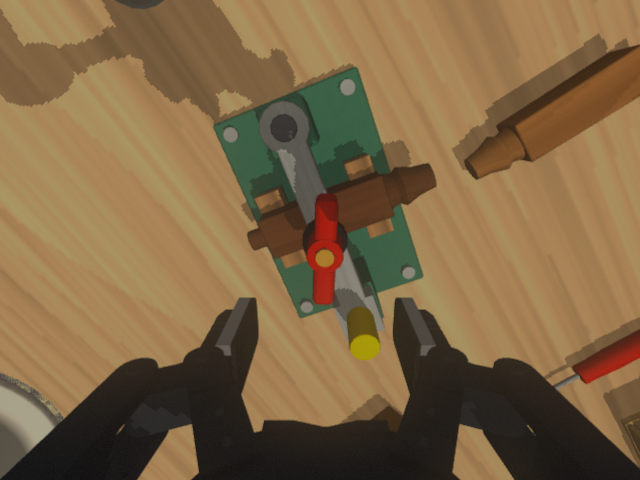

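```bash
python3 -m pendant '[[[0,0,1.5],[0,0,30],60],[[0,0,0],[0,0,30],60],[[0,0,0],[0,0,25],60],[[0,0,0],[0,0,9],60],[[0,0,0],[0,0,0],60],[[0,0,0],[0,0,0],8],[[0,0,0],[0,0,0],8],[[0,0,0],[0,0,0],8],[[0,0,0],[0,0,0],8],[[0,0,0],[0,0,0],8],[[0,0,0],[0,0,0],8],[[0,0,0],[0,0,0],8],[[0,0,0],[0,0,0],8]]' 80
cat > st.py <<'E'
from plant import bot
import numpy as np
a=bot.state();R=a["tool_rot"];f=a["wrist_force"];print("t",a["t"],a["tcp_pos"].round(4),"yaw",np.degrees(np.arctan2(R[1,0],R[0,0])).round(2),"F",f.round(1),"M",a["moment"].round(3),"j6",a["joint_efforts"][5].round(3))
E
python3 st.py
```

```text
t: 21.48
tcp_pos: [0.5685, 0.0259, 0.1417]
tool_rot: [[0.565, 0.825, 0.001], [0.825, -0.565, 0.001], [0.001, -0.0, -1.0]]
wrist_force: [-5.3, 2.9, 8.0]
gripper_width: 0.0131
t 21.4833 [0.5685 0.0259 0.1417] yaw 55.59 F [-5.3  2.9  8. ] M [ 0.447  0.897 -0.214] j6 -0.209
```

```bash
python3 -m pendant '[[[0,0,-2],[0,0,0.2],8],[[0,0,0],[0,0,0],8],[[0,0,0],[0,0,0],8]]' >/dev/null; python3 st.py; python3 -m pendant '[[[0,0,-2],[0,0,0.2],8],[[0,0,0],[0,0,0],8],[[0,0,0],[0,0,0],8]]'>/dev/null; python3 st.py; python3 -m pendant '[[[0,0,-2],[0,0,0.2],8],[[0,0,0],[0,0,0],8],[[0,0,0],[0,0,0],8]]'>/dev/null; python3 st.py
```

```text
t 21.7333 [0.5685 0.026  0.1416] yaw 57.6 F [-5.9  2.4  9.1] M [ 0.501  0.992 -0.186] j6 -0.254
t 21.9833 [0.5684 0.026  0.1416] yaw 59.58 F [-6.5  2.7 10.3] M [ 0.539  1.072 -0.3  ] j6 -0.376
t 22.2333 [0.5684 0.0261 0.1415] yaw 61.56 F [-7.2  3.2 10.9] M [ 0.576  1.208 -0.489] j6 -0.499
```

```bash
for i in 1; do python3 -m pendant '[[[0,0,1],[0,0,0],8],[[0,0,0],[0,0,0],8],[[0,0,0],[0,0,0],8]]' >/dev/null; python3 st.py; python3 -m pendant '[[[0,0,1],[0,0,0],8],[[0,0,0],[0,0,0],8],[[0,0,0],[0,0,0],8]]'>/dev/null; python3 st.py;  done
```

```text
t 22.4833 [0.5684 0.026  0.1415] yaw 60.56 F [-7.1  3.7 11.1] M [ 0.564  1.207 -0.426] j6 -0.431
t 22.7333 [0.5684 0.026  0.1416] yaw 59.57 F [-6.7  3.3 11.7] M [ 0.524  1.163 -0.408] j6 -0.372
```

```bash
for i in 1; do python3 -m pendant '[[[0,0,2],[0,0,0],8],[[0,0,0],[0,0,0],8],[[0,0,0],[0,0,0],8]]' >/dev/null; python3 st.py; python3 -m pendant '[[[0,0,2],[0,0,0],8],[[0,0,0],[0,0,0],8],[[0,0,0],[0,0,0],8]]'>/dev/null; python3 st.py;  done
```

```text
t 22.9833 [0.5685 0.026  0.1416] yaw 57.58 F [-6.3  2.6 10.6] M [ 0.488  1.158 -0.359] j6 -0.312
t 23.2333 [0.5686 0.0259 0.1416] yaw 55.6 F [-6.3  3.3 11.2] M [ 0.484  1.184 -0.341] j6 -0.196
```

```bash
cat > wy.py <<'E'
from plant import bot
from h import *
import sys
s=bot.snapshot("wrist");C=cloud(s);m=mask(s,"red");P=C[m]; P=P[(np.hypot(P[:,0]-.569,P[:,1]-.026)<.05)&(P[:,2]>.15)]
r=cv2.minAreaRect((P[:,:2]*1000).astype(np.float32)); print("wing",np.round(r[0],1),np.round(r[1],1),round(r[2],2),"z",np.percentile(P[:,2],[50,95]).round(4))
cv2.imwrite(f"pics/wy{sys.argv[1]}.png",s["pixels"][:,:,::-1])
E
python3 wy.py 1; python3 -m pendant '[[[0,0,-4],[0,0,0.2],8],[[0,0,-4],[0,0,0.2],8],[[0,0,0],[0,0,0],8],[[0,0,0],[0,0,0],8]]' >/dev/null; python3 st.py; python3 wy.py 2;python3 -m pendant '[[[0,0,-4],[0,0,0.2],8],[[0,0,-4],[0,0,0.2],8],[[0,0,0],[0,0,0],8],[[0,0,0],[0,0,0],8]]' >/dev/null; python3 st.py; python3 wy.py 3
```

```text
wing [567.4  25.7] [74.1 15. ] 55.68 z [0.1581 0.1597]
t 23.6167 [0.5683 0.0261 0.1415] yaw 63.57 F [-9.   3.4 13.6] M [ 0.606  1.432 -0.512] j6 -0.567
wing [567.4  25.9] [73.9 14.6] 62.82 z [0.1579 0.1595]
t 24.0 [0.5681 0.0263 0.1413] yaw 71.5 F [-10.8   4.6  15.2] M [ 0.695  1.704 -1.025] j6 -1.031
wing [567.3  26.1] [73.4 14.7] 70.12 z [0.1576 0.1592]
```

```bash
for i in 1 ; do python3 -m pendant '[[[0,0,4],[0,0,-0.1],8],[[0,0,0],[0,0,0],8],[[0,0,0],[0,0,0],8]]' >/dev/null; python3 st.py;  python3 -m pendant '[[[0,0,4],[0,0,-0.1],8],[[0,0,0],[0,0,0],8],[[0,0,0],[0,0,0],8]]' >/dev/null; python3 st.py;  python3 -m pendant '[[[0,0,4],[0,0,-0.1],8],[[0,0,0],[0,0,0],8],[[0,0,0],[0,0,0],8]]' >/dev/null; python3 st.py; python3 wy.py 4; done
```

```text
t 24.3 [0.5683 0.0262 0.1414] yaw 67.48 F [-9.2  3.9 15.6] M [ 0.63   1.621 -0.99 ] j6 -0.948
t 24.55 [0.5684 0.0261 0.1415] yaw 63.51 F [-9.5  3.4 15. ] M [ 0.609  1.522 -0.794] j6 -0.713
t 24.8 [0.5685 0.026  0.1415] yaw 59.54 F [-8.3  3.2 13.1] M [ 0.569  1.515 -0.548] j6 -0.477
wing [567.4  25.8] [73.9 14.6] 58.64 z [0.158  0.1596]
```

```bash
python3 -m pendant '[[[0,0,0],[0,0,0],8],[[0,0,0],[0,0,0],8],[[0,0,0],[0,0,0],8],[[0,0,0],[0,0,0],8],[[0,0,0],[0,0,0],8],[[0,0,0],[0,0,0],8]]' >/dev/null; python3 st.py; python3 -m pendant '[[[0,0,0],[0,0,0],8],[[0,0,0],[0,0,0],8],[[0,0,0],[0,0,0],8],[[0,0,0],[0,0,0],8],[[0,0,0],[0,0,0],8],[[0,0,0],[0,0,0],8]]' >/dev/null; python3 st.py
```

```text
t 25.35 [0.5685 0.026  0.1416] yaw 59.55 F [-8.7  3.6 14.1] M [ 0.526  1.374 -0.507] j6 -0.539
t 25.85 [0.5685 0.026  0.1416] yaw 59.55 F [-9.8  4.  13.3] M [ 0.541  1.47  -0.493] j6 -0.539
```

```bash
for i in 1 ; do python3 -m pendant '[[[0,0,2],[0,0,0],8],[[0,0,0],[0,0,0],8],[[0,0,0],[0,0,0],8]]' >/dev/null; python3 st.py;  python3 -m pendant '[[[0,0,2],[0,0,0],8],[[0,0,0],[0,0,0],8],[[0,0,0],[0,0,0],8]]' >/dev/null; python3 st.py;  python3 -m pendant '[[[0,0,2],[0,0,0],8],[[0,0,0],[0,0,0],8],[[0,0,0],[0,0,0],8]]' >/dev/null; python3 st.py; python3 wy.py 5; done
```

```text
t 26.1 [0.5686 0.026  0.1416] yaw 57.58 F [-7.9  3.4 13. ] M [ 0.519  1.407 -0.339] j6 -0.314
t 26.35 [0.5686 0.0259 0.1416] yaw 55.6 F [-7.9  2.8 13.4] M [ 0.458  1.463 -0.241] j6 -0.196
t 26.6 [0.5687 0.0259 0.1416] yaw 53.62 F [-8.   2.9 13.3] M [ 0.42   1.407 -0.131] j6 -0.077
wing [567.3  25.9] [73.7 14.7] 53.76 z [0.1582 0.1598]
```

```bash
python3 -m pendant '[[[0,0,-2],[0,0,0],8],[[0,0,-2],[0,0,0],8],[[0,0,0],[0,0,0],8],[[0,0,0],[0,0,0],8]]' >/dev/null; python3 st.py; python3 wy.py 6; python3 -m pendant '[[[0,0,0],[0,0,0],20],[[0,0,0],[0,0,0],20],[[0,0,0],[0,0,0],20],[[0,0,0],[0,0,0],20]]' >/dev/null; python3 wy.py 7; python3 st.py;  python3 -m pendant '[[[0,0,0],[0,0,0],60],[[0,0,0],[0,0,0],60],[[0,0,0],[0,0,0],60],[[0,0,0],[0,0,0],60]]'; python3 wy.py 8; python3 st.py
```

```text
t 26.9833 [0.5686 0.026  0.1416] yaw 57.61 F [-9.7  3.2 13.6] M [ 0.517  1.409 -0.208] j6 -0.233
wing [567.3  25.9] [73.7 14.9] 57.25 z [0.1581 0.1597]
wing [568.1  25.4] [73.5 20.1] 57.89 z [0.1582 0.1598]
t 27.4167 [0.5685 0.0251 0.1383] yaw 57.6 F [-0.2 -0.1 -0.3] M [-0.021  0.072 -0.018] j6 -0.001
t: 27.75
tcp_pos: [0.5683, 0.0252, 0.1382]
tool_rot: [[0.536, 0.844, -0.0], [0.844, -0.536, 0.0], [-0.0, -0.0, -1.0]]
wrist_force: [-0.6, -0.9, -0.0]
gripper_width: 0.0598
wing [567.1  25.9] [74.2 23.6] 47.95 z [0.1582 0.1598]
t 27.8 [0.5683 0.0252 0.1382] yaw 57.6 F [ 0.5  0.2 -0.1] M [ 0.029 -0.023 -0.026] j6 -0.0
```

View pics/wy8.png

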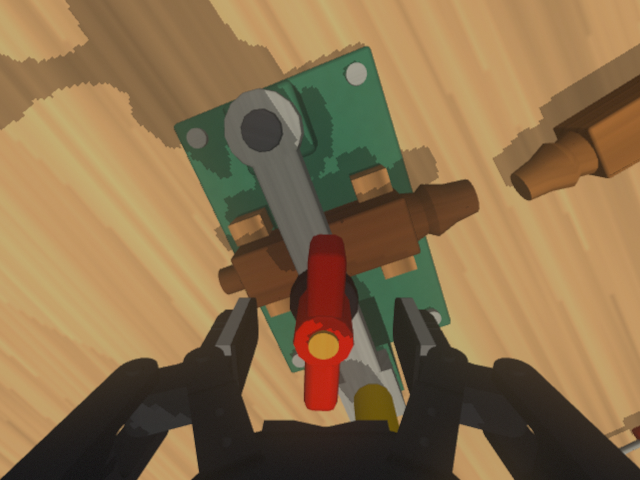

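```bash
cat > wl.py <<'E'
from plant import bot
from h import *
s=bot.snapshot("wrist");m=mask(s,"red");v,u=np.nonzero(m);k=(abs(u-326)<45)&(v<420);u,v=u[k],v[k]
rows=np.arange(v.min()+8,v.max()-8); c=np.array([[r,(u[v==r].min()+u[v==r].max())/2] for r in rows if (v==r).any()])
p=np.polyfit(c[:,0],c[:,1],1); print("tilt",np.degrees(np.arctan(p[0])).round(2),rows[[0,-1]])
E
python3 wl.py; python3 -m pendant '[[[0,0,0],[0,0,-25],60],[[0,0,0],[0,0,-35],60],[[0,0,0],[0,0,-35],60],[[0,0,0],[0,0,0],60],[[0,0,0],[0,0,0],60],[[0,0,0],[0,0,0],60]]'; python3 wl.py; python3 -m pendant '[[[0,0,0],[0,0,0],60],[[0,0,0],[0,0,0],60],[[0,0,0],[0,0,0],60],[[0,0,0],[0,0,0],60],[[0,0,0],[0,0,0],60],[[0,0,0],[0,0,0],60],[[0,0,0],[0,0,0],60],[[0,0,0],[0,0,0],60],[[0,0,0],[0,0,0],60],[[0,0,0],[0,0,0],60],[[0,0,0],[0,0,0],60],[[0,0,0],[0,0,0],60],[[0,0,0],[0,0,0],60],[[0,0,0],[0,0,0],60],[[0,0,0],[0,0,0],60],[[0,0,0],[0,0,0],60],[[0,0,0],[0,0,0],60],[[0,0,0],[0,0,0],60],[[0,0,0],[0,0,0],60],[[0,0,0],[0,0,0],60]]' >/dev/null; python3 wl.py; python3 st.py
```

```text
tilt -2.49 [243 401]
t: 28.35
tcp_pos: [0.5682, 0.0252, 0.2329]
tool_rot: [[0.536, 0.844, -0.0], [0.844, -0.536, 0.0], [-0.0, -0.0, -1.0]]
wrist_force: [-1.2, 0.4, -1.0]
gripper_width: 0.0599
tilt -2.55 [202 294]
tilt -2.54 [202 295]
t 30.1167 [0.5684 0.0252 0.2333] yaw 57.6 F [ 0.2 -0.3 -0.2] M [0.018 0.012 0.001] j6 0.0
```

Run:
```python
from plant import bot
from h import *
s=bot.snapshot("wrist"); cv2.imwrite("pics/w20.png",s["pixels"][:,:,::-1]); C=cloud(s)
m=mask(s,"yellow")&(np.hypot(C[...,0]-.55,C[...,1]+.057)<.03); print("pin top",np.percentile(C[m][:,2],95))
print(bot.sign_off())
```

```text
pin top 0.14766109709987238
the job is handed in; nothing more can be done
None
```

View pics/w20.png

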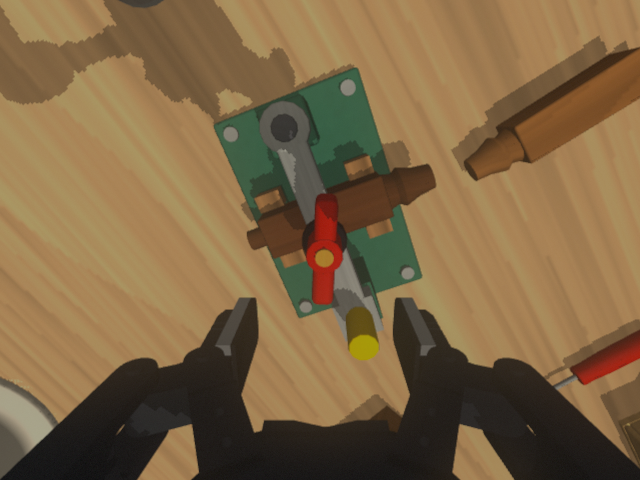

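The clamping job is done and handed in at about 30 s, but I could only estimate the final press on the leg, not read it directly.

**What I did:** I backed the screw off clockwise to about 2.8–2.9 rad and swung the bridge shut until it met its stop (about 13 N reaction). I pushed the smaller pin fully home, then screwed the foot down anticlockwise and let go.

**Last checks:**
- **Pin:** it stands upright, with its head top at z ≈ 0.148 m, which is the home height.
- **Bridge and leg:** the bridge is shut and the leg lies in the cradle.
- **Bystanders:** those in view look untouched in the final pictures.
- **Robot:** the hand is clear, with the wrist force at about zero.

**What disagreed:** I tightened to about 1 N m, and on the first release the screw sprang back about 14°. I regripped it, tightened again and eased the load off before letting go. It settled at the same wing angle, about 55°, and did not move over the next 2 s.

From the regrip torque of about 0.2 N m, I estimate the foot presses with roughly 25–35 N. The torque readings did not show the expected friction loop, so that figure is approximate.

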